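Set up the fraction collector for the next run

ROBOT

A 7-joint arm with a two-finger parallel gripper is mounted at the origin on the work surface. World frame = base frame: x ahead of the robot, y to its left, z up, the work surface at z = 0. Lengths are in m, angles in rad, forces in N, time in s.
With the tool pointing down it reaches from about 0.425 to 0.875 m from the base axis. Payload 4.7 kg.
Tool frame: the origin (TCP) lies on the centre line of the jaws, within the pads' length; the fingertips stand 22 mm ahead of it and the grasp point (between the pads) lies 3 mm ahead of it; z points along the fingers, y is the line along which they close (so a half turn about z gives the same grasp; the last joint's range is limited). The gripper opens to 87 mm and grips with 3 to 60 N. Pads are 19 mm wide; open, the fingers measure 117 mm over their backs; the gripper's body (75 mm by 190 mm) begins 51 mm behind the grasp point.
Start: joints at [1.209, 0.321, -0.07, 1.45, 0.023, 1.371, -0.057], TCP at [0.239, -0.605, 0.211] pointing down, gripper open.
Joint ranges: [-2.86, 2.86], [-0.3, 2.09], [-1.38, 1.24], [0.06, 2.45], [-1.56, 4.7], [0.09, 2.05], [-2.69, 2.69]. Speed limits (rad/s): [2.57, 2.57, 3.14, 3.14, 3.14, 3.14, 3.14].

INTERFACE

Orientations are given as [roll, pitch, yaw] about the fixed x, y, z axes, in that order (R = Rz(yaw) Ry(pitch) Rx(roll)).
In Python, from rig import robot gives the robot as it stands. The module is installed in compiled form; this text tells all that it offers.
- The arm moves only by the tool carry_out, never from a script. Its arguments are lists of equal length, an entry for each row: "linear": the shift along the tool's x, y, z each as a share of 30 mm, from -1 to 1, a list of three; "yaw": the turn about the tool's z as a share of 180 degrees, from -1 to 1. In form: {"linear": [[x, y, z], ...], "yaw": [yaw, ...]}. A call has 1 to 20 rows; each row shifts and turns the commanded pose from where the row before left it, along the tool's axes as they then stand; what a row does not reach is not made up. A row lasts 1/12 s, in which the tool goes at most 41.7 mm and 7.16 degrees, less where a joint would pass 70% of its speed; a pose out of reach is approached as far as the arm can. A call with a number of a shift or a turn outside -1 to 1 is refused whole. A call with a gripper value outside its range is refused whole. "jaw" is the finger opening in mm, from 0 to 87, set as the call begins (left out, the last holds). The fingers move at their own pace and stop on an object; "grip_force" is the grip in N (left out, the last holds). Time passes only in rows, so rows that do not move let the fingers close. It gives the time, the measured TCP pose, the force, the opening and the grip force at its end, in the units of the state.
- robot.sense(): the state, without advancing time (a new reading comes with each control period).
- robot.read_camera(name): name is "scene" or "side" or "wrist"; returns (picture, depth): 480x640x3 uint8, red, green, blue; 480x640 float32, m along the optical axis (not along the pixel's ray), 0 where there is no reading.
- robot.camera_info(name): a dict with "K" (3x3 intrinsics, pixels), "dist_coeffs" ([k1, k2, p1, p2, k3] as OpenCV has them; the pictures are not rectified), "R" (3x3) and "t" (3): a world point X has camera coordinates R X + t; the wrist camera has in their place "mount" (4x4, takes a point from camera to tool coordinates, whose origin is the TCP and whose axes are the flange's). Camera axes: x right, y down, z forward; pixel columns grow to the right and rows downward; lengths in m; the calibration is good to about 2 mm. A picture is of the moment at which its call begins: read the wrist's pose just before it. camera_info takes no time and is no camera call.
- robot.job_done(): hands the job in; it is judged then, once.
The state is a dict: "time": time; "qpos": joint angles; "qd": joint speeds; "joint_torque": joint torques, N m; "tcp_pos": TCP position; "eef_rot": TCP orientation; "contact_force": force on the tool from outside, world axes, zero at the start; "torque": the same for the moment, N m; "width": finger opening in m; "finger_force": force on a finger pad.
Only numpy, scipy, OpenCV 4.12 (cv2) and the standard library are available. Lean on these libraries where they do the work, as an engineer would, in place of code of your own. Each camera call takes 0.05 s, during which the arm holds its last target. There are 200 camera calls.

TASK

Get the fraction collector ready for the next run: swing its arm right out, about square to the rack bay, drop the empty vial rack into the bay and swing the locking lever fully shut over the rack's foot. Then stand every vial from the tray upright in the rack, one to a well, with one of them in the end well away from the arm's column where the drop tip starts, and at last swing the arm back in against its stop, so that the drop tip stands over that vial. Leave the bottle, the beaker and the jar where they are.

Things in the scene. Friction and masses are not known exactly. Their poses are not given: they have to be found in the camera images.
- collector: fraction collector fixed on the bench: off-white deck 170 (x) x 34 mm high, y from -185 to +135 mm; across its -y end a drive housing (y -185 to -115, 80 mm high) carries an upright column at y = -150 mm. Origin: on the bench, below the centre of the rack bay; y runs along the bay from column towards locking lever, x to the far side, z up.
- bay (a point): centre of the floor of the rack bay, a rectangular pocket sunk in the deck: floor 20 mm above the bench, 14 mm deep (rim 34 mm above the bench), opening 48 (x) x 208 (y) mm. Axes as the collector's.
- rack: loose white one-row vial rack, about 0.3 kg: body 44 (x) x 168 (y) mm, 48 mm high, plus an 18 mm long, 14 mm high foot flange at each y end (204 mm overall). Starts flat on the bench. Origin: centre of underside. Square wells 30 x 30 mm at y = -60, -20, 20, 60 mm, floors 24 mm above the underside. Fits the bay either way round; home: origin at point bay, flanges level with the deck.
- lever (a joint): angle of the locking lever about its upright pivot, rad: 0 = shut against its stop, the bar across the seated rack's +y flange, pointing to the collector's -x; grows to 1.7 clockwise seen from above (at 1.57 it points to +y). Starts open, stays where left (0.6 N at the post moves it). The bar's underside, 36 mm above the bench, clears the flange only if the rack is home.
- lever_pivot (a point): pivot of the locking lever, 36 mm above the bench, at x = +35, y = +95 mm of the collector.
- lever_grip (a point): grip point on the lever's upright round black post, 97 mm from the pivot: post 14 mm in diameter, 32 mm tall from the top of the flat steel bar (12 mm wide, its top 42 mm above the bench); the point is 22 mm above the bar, 10 mm below the post's top.
- swingarm (a joint): angle of the swing arm about the column, rad: 0 = in, against its stop, lying along the bay above the rack; grows to 1.75 clockwise seen from above, out to the far side (at 1.57 it points to the collector's +x, square to the bay). Starts near 0, over the bay; stays where it is left (about 1 N at the post moves it).
- swing_pivot (a point): centre of the arm's hub on the column, 155 mm above the bench. The arm is an aluminium bar 22 mm wide and 16 mm high (147 to 163 mm above the bench), about 235 mm long, with a black drop head (34 x 32 x 32 mm) at its free end, 210 mm from the pivot.
- swing_grip (a point): grip point on the arm's upright round black post, 130 mm from the pivot: post 16 mm in diameter, 32 mm tall from the arm's top; the point is 22 mm above the arm's top, 10 mm below the post's top.
- drop_tip (a point): lower end of the thin steel drop tip under the drop head, 122 mm above the bench, 210 mm from the pivot. With the arm at 0 it stands over the bay's axis 60 mm to +y of the bay's centre, over the end well of the seated rack, 8 mm above the vial there.
- tray: fixed flat aluminium tray 172 x 172 mm with a rim 14 mm high; its floor is 4 mm thick. Origin: centre of the underside.
- vial1: loose empty amber glass vial, open at the top, straight round wall 26 mm in diameter, 70 mm tall, 25 g, bottom edge bevelled 2.5 x 4 mm; starts upright in the tray. Two to four of vial1 to vial4 are there. Origin: centre of the underside, z up along the vial. In a well its origin lies 24 mm above the rack's underside.
- vial2: loose empty amber glass vial, open at the top, straight round wall 26 mm in diameter, 70 mm tall, 25 g, bottom edge bevelled 2.5 x 4 mm; starts upright in the tray. Two to four of vial1 to vial4 are there. Origin: centre of the underside, z up along the vial. In a well its origin lies 24 mm above the rack's underside.
- vial3: loose empty amber glass vial, open at the top, straight round wall 26 mm in diameter, 70 mm tall, 25 g, bottom edge bevelled 2.5 x 4 mm; starts upright in the tray. Two to four of vial1 to vial4 are there. Origin: centre of the underside, z up along the vial. In a well its origin lies 24 mm above the rack's underside.
- vial4: loose empty amber glass vial, open at the top, straight round wall 26 mm in diameter, 70 mm tall, 25 g, bottom edge bevelled 2.5 x 4 mm; starts upright in the tray. Two to four of vial1 to vial4 are there. Origin: centre of the underside, z up along the vial. In a well its origin lies 24 mm above the rack's underside.
- media_bottle: bystander: amber bottle with blue cap, 72 mm in diameter, 145 mm tall, on the far side. Origin: centre of the underside.
- beaker: bystander: glass beaker 68 mm in diameter, 90 mm tall, on the far side. Origin: centre of the underside.
- jar: bystander: jar 60 mm in diameter, 70 mm tall, on the far side. Origin: centre of the underside.
Things that resemble listed ones, but are neither listed nor needed, are in the scene too. What is shaped like the vial1 but red or yellow is not meant.

How it is judged:
On the way, in this order (a step that is already met when the one before it is completed fails the run):
1. the arm is swung out clear of the bay (value of joint swingarm above 1.1 rad), for 0.2 s.
2. the rack is fully home in the bay (z of rack in the frame of bay between -0.004 and 0.004 m and horizontal distance between rack and bay below 0.006 m and angle between the y axis of rack and the y axis of bay, either way round below 0.05 rad and angle between rack's own z axis and vertical below 0.05 rad), for 0.2 s.
3. the locking lever is shut on the seated rack (all of step 2 and value of joint lever below 0.12 rad), for 0.2 s.
4. every vial stands in a well of the locked rack and the arm is back in against its stop, the drop tip over a vial (all of step 3 and z of vial1 in the frame of rack between 0.018 and 0.03 m and x of vial1 in the frame of rack between -0.014 and 0.014 m and y of vial1 in the frame of rack between -0.075 and 0.075 m and angle between each of vial1, vial2, vial3, vial4's own z axis and vertical below 0.2 rad and z of vial2 in the frame of rack between 0.018 and 0.03 m and x of vial2 in the frame of rack between -0.014 and 0.014 m and y of vial2 in the frame of rack between -0.075 and 0.075 m and z of vial3 in the frame of rack between 0.018 and 0.03 m and x of vial3 in the frame of rack between -0.014 and 0.014 m and y of vial3 in the frame of rack between -0.075 and 0.075 m and z of vial4 in the frame of rack between 0.018 and 0.03 m and x of vial4 in the frame of rack between -0.014 and 0.014 m and y of vial4 in the frame of rack between -0.075 and 0.075 m and value of joint swingarm below 0.04 rad and (horizontal distance between drop_tip and vial1 below 0.0115 m or horizontal distance between drop_tip and vial2 below 0.0115 m or horizontal distance between drop_tip and vial3 below 0.0115 m or horizontal distance between drop_tip and vial4 below 0.0115 m)), for 0.2 s.
At the end, for the whole second after the job is handed in: Rack home in the bay (4 mm in height, 6 mm across, 0.05 rad); lever within 0.12 rad of shut; every vial upright in a well (foot within 6 mm of its floor, tilt under 0.2 rad); arm within 0.04 rad of its inner stop, drop tip within 11.5 mm of a vial's axis; all at rest (all of step 4 and linear speed of each of rack, vial1, vial2, vial3, vial4 below 0.02 m/s and velocity of joint swingarm between -0.05 and 0.05 rad/s); the robot touches nothing.
It fails at once if the amber bottle is pushed or knocked over (distance of media_bottle from where it was at the start of the episode above 0.03 m or angle between media_bottle's own z axis and vertical above 0.4 rad).
It fails at once if the beaker is pushed or knocked over (distance of beaker from where it was at the start of the episode above 0.03 m or angle between beaker's own z axis and vertical above 0.4 rad).
It fails at once if the jar is pushed or knocked over (distance of jar from where it was at the start of the episode above 0.03 m or angle between jar's own z axis and vertical above 0.4 rad).
Of vial1, vial2, vial3, vial4 only 2 to 4 are there at a start; the rules pass over those that are not, and their reading is None.
At some moment in a run one of rack may be knocked a few centimetres aside while the robot is not near it.
Once in a run the grip may slacken for a moment while it holds something.
It also fails if it takes over 210 s, if anything falls off the work surface, if the arm or the gripper's body presses on something with over 40 N, if the wrist force passes 120 N, or if a joint passes its speed limit or range.

## Working session

There is one attempt and no reset: what is moved stays moved. The work goes in short steps, Python scripts to look and compute and a tool call to move; the robot and the scene stay as the last step left them, time stands still between calls to the robot, and variables do not carry over. Pictures are saved under pics/ and viewed, at most 14 in all, crops included, and the job is handed in when it is done.

Besides the shell and the picture viewer there is one more tool, called after "Emit:" by a JSON object that holds its "api" and its "payload", one argument or row to a line. carry_out: Moves the arm, as the interface text tells. Its arguments: {"type":"object","properties":{"linear":{"type":"array"},"yaw":{"type":"array"},"jaw":{"type":"number"},"grip_force":{"type":"number"}},"required":["linear","yaw"]}

```bash
mkdir -p pics; cat > h.py <<'E'
import numpy as np, cv2
from scipy.spatial.transform import Rotation as Ro
from rig import robot
def shot(n,name):
    s=robot.sense(); im,d=robot.read_camera(n)
    cv2.imwrite(f'pics/{name}.png',im[:,:,::-1]); np.savez(f'pics/{name}.npz',im=im,d=d,p=s['tcp_pos'],r=s['eef_rot'])
    return im,d
def pose(n,name=None):
    c=robot.camera_info(n); K=np.array(c['K']); D=np.array(c['dist_coeffs'],float)
    if n!='wrist': R=np.array(c['R']);t=np.array(c['t'])
    else:
        z=np.load(f'pics/{name}.npz'); T=np.eye(4); T[:3,:3]=Ro.from_euler('xyz',z['r']).as_matrix() if z['r'].size==3 else None; T[:3,3]=z['p']
        M=np.linalg.inv(T@np.array(c['mount'])); R=M[:3,:3];t=M[:3,3]
    return K,D,R,t
def onplane(n,px,z,name=None):
    "world points of pixels at height z"
    K,D,R,t=pose(n,name); px=np.array(px,float).reshape(-1,1,2)
    u=cv2.undistortPoints(px,K,D).reshape(-1,2); ray=np.c_[u,np.ones(len(u))]@R; C=-R.T@t
    return C+ray*((np.broadcast_to(z,len(u))-C[2])/ray[:,2])[:,None]
def cloud(n,name):
    K,D,R,t=pose(n,name); d=np.load(f'pics/{name}.npz')['d']; v,u=np.mgrid[:480,:640]
    q=cv2.undistortPoints(np.c_[u.ravel(),v.ravel()].astype(float).reshape(-1,1,2),K,D).reshape(-1,2)
    P=np.c_[q,np.ones(len(q))]*d.ravel()[:,None]
    return ((P-t)@R).reshape(480,640,3), d>0
def proj(n,X,name=None):
    K,D,R,t=pose(n,name); return cv2.projectPoints(np.array(X,float).reshape(-1,1,3),cv2.Rodrigues(R)[0],t,K,D)[0].reshape(-1,2)
E
python3 - <<'E'
from h import *
print(robot.sense()); shot('scene','s0'); shot('side','d0')
for n in('scene','side'): c=robot.camera_info(n); R=np.array(c['R']); print(n,np.round(-R.T@np.array(c['t']),3),np.round(R[2],2))
E
```

```text
{'time': 0.0, 'qpos': array([ 1.20909195,  0.32181554, -0.07006247,  1.45168792,  0.02261072,
        1.37080514, -0.05686076]), 'qd': array([ 9.77879008e-04, -1.68546131e-04, -8.50996525e-05, -6.45641241e-04,
       -4.18211705e-04, -1.22947389e-03, -9.12646042e-04]), 'joint_torque': array([-4.00233339e-04, -4.91292715e+01, -4.04081466e-01, -3.12523162e+01,
       -6.38623768e-02,  4.37653530e-02,  1.90866399e-04]), 'tcp_pos': array([ 0.2382838 , -0.60411897,  0.20975973]), 'eef_rot': array([-3.13966677e+00,  1.17206040e-04,  3.75855589e-01]), 'contact_force': array([ 0.41038278,  0.77758758, -0.6700207 ]), 'torque': array([-0.00877127, -0.01331875,  0.02744946]), 'finger_force': 0.0, 'width': 0.08674716314019192}
scene [ 1.294 -0.051  1.032] [-0.65  0.03 -0.76]
side [-0.003  0.908  1.334] [ 0.32 -0.57 -0.76]
```

View pics/s0.png

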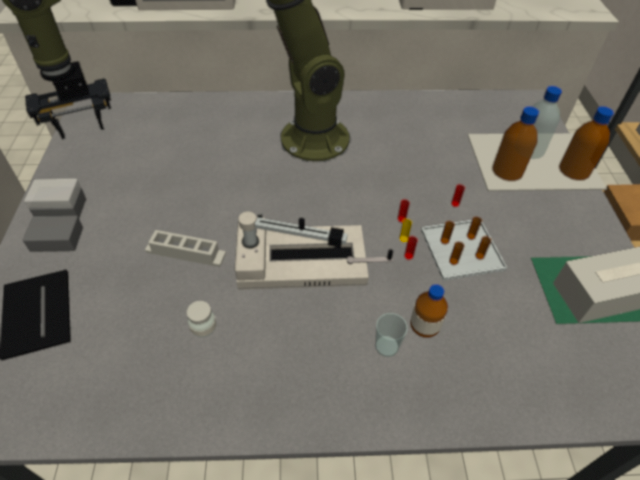

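View pics/d0.png

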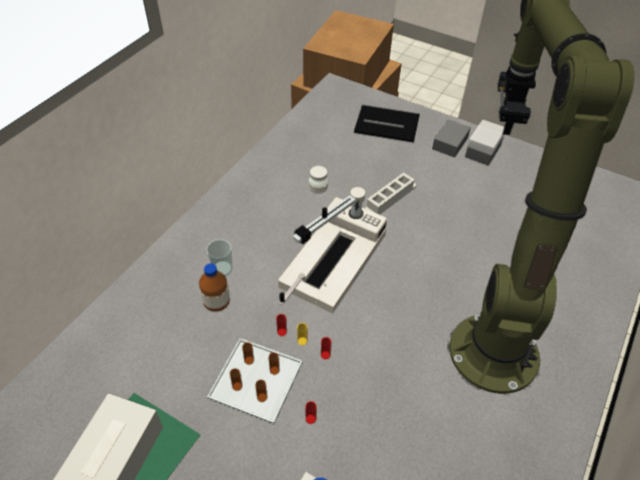

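The scene view shows the collector around (300,255) with its column on the left at (248,230), the arm lying over the bay with its post at (301,223), and the lever pointing to the right with its post at (389,255). The rack is at (185,247) and the tray with 4 amber vials at (465,243). Red and yellow lookalikes stand nearby; the jar, beaker and bottle are on the far side. The side view agrees.

```bash
python3 - <<'E'
from h import *
def rect(P,lo,hi,m):
    s=m&(P[...,2]>lo)&(P[...,2]<hi)
    n,l,st,c=cv2.connectedComponentsWithStats(s.astype(np.uint8))
    out=[]
    for i in range(1,n):
        if st[i,4]>60:
            q=P[l==i]; r=cv2.minAreaRect((q[:,:2]*1000).astype(np.float32)); out.append((st[i,4],np.round(c[i]),np.round(r[0]),np.round(r[1]),round(r[2],1),np.round(q[:,2].mean(),4)))
    return out
for n,f in(('scene','s0'),('side','d0')):
    P,m=cloud(n,f); m=m&(P[...,0]>0.25)&(P[...,0]<0.95)&(abs(P[...,1])<.6)
    for lo,hi in((.027,.041),(.042,.054),(.06,.08),(.14,.2)):
        print(n,lo,hi); [print('  ',*o) for o in rect(P,lo,hi,m)]
E
```

```text
scene 0.027 0.041
   3503 [313. 259.] [494. -36.] [177. 347.] 0.8 0.0341
   219 [185. 251.] [ 487. -350.] [171.  44.] 89.6 0.0339
   140 [568. 292.] [634. 590.] [98.  8.] 11.3 0.0338
   111 [203. 327.] [ 700. -274.] [29. 58.] 24.5 0.0341
   103 [423. 327.] [715. 226.] [71. 29.] 65.5 0.0342
   83 [390. 330.] [727. 146.] [48. 17.] 71.9 0.0338
   71 [386. 348.] [766. 133.] [56. 22.] 70.7 0.0344
scene 0.042 0.054
   684 [182. 242.] [ 466. -350.] [169.  49.] 75.1 0.0477
   130 [570. 288.] [635. 590.] [101.   6.] 11.5 0.0481
   86 [250. 277.] [ 581. -173.] [ 8. 67.] 0.9 0.0482
   103 [202. 322.] [ 698. -275.] [31. 55.] 22.8 0.0463
   94 [425. 324.] [715. 226.] [70. 29.] 64.7 0.048
   83 [391. 327.] [729. 146.] [54. 22.] 70.2 0.048
   64 [386. 345.] [766. 132.] [59. 23.] 69.5 0.0484
scene 0.06 0.08
   83 [476. 221.] [431. 407.] [24. 29.] 44.1 0.0688
   63 [407. 223.] [432. 223.] [26. 27.] 48.0 0.067
   83 [449. 225.] [445. 332.] [25. 28.] 64.5 0.0684
   373 [254. 262.] [ 516. -175.] [137.  71.] 0.8 0.0741
   65 [412. 240.] [491. 228.] [25. 28.] 76.3 0.0661
   86 [486. 241.] [499. 413.] [24.
[... 791 characters left out ...]
 474. -142.] [158.  45.] 16.8 0.0481
   69 [216. 299.] [671. 254.] [68. 27.] 48.6 0.0477
side 0.06 0.08
   192 [318. 172.] [ 680. -278.] [50. 62.] 31.0 0.069
   489 [362. 224.] [ 474. -165.] [142.  67.] 6.3 0.0732
   106 [218. 247.] [756. 125.] [59. 35.] 39.2 0.0702
   102 [221. 260.] [727. 157.] [60. 25.] 43.7 0.0698
   129 [215. 294.] [675. 251.] [71. 37.] 44.7 0.0698
   74 [247. 348.] [510. 342.] [24. 29.] 36.0 0.0678
   69 [273. 358.] [441. 333.] [24. 28.] 34.7 0.0684
   77 [235. 374.] [493. 414.] [26. 27.] 5.1 0.0686
   73 [260. 385.] [427. 406.] [24. 25.] 64.4 0.0679
side 0.14 0.2
   999 [329. 215.] [518. -68.] [257.  43.] 76.0 0.1623
   95 [210. 269.] [689. 238.] [30. 34.] 33.8 0.1435
```

```bash
python3 - <<'E'
from h import *
c=robot.camera_info('wrist'); print(np.round(c['mount'],3),np.round(c['K'],1))
for n,f in(('scene','s0'),('side','d0')):
    P,m=cloud(n,f); im=np.load(f'pics/{f}.npz')['im'].astype(int)
    b=m&(im.max(2)<70)&(P[...,0]>.3)&(P[...,0]<.8)&(P[...,1]>-.25)&(P[...,1]<.15)
    k,l,st,ce=cv2.connectedComponentsWithStats(b.astype(np.uint8))
    for i in range(1,k):
        if st[i,4]>8: q=P[l==i]; print(n,st[i,4],np.round(ce[i]),'med',np.round(np.median(q,0),3),'min',np.round(q.min(0),3),'max',np.round(q.max(0),3))
    s=m&(P[...,2]>.16)&(P[...,2]<.3)&(P[...,0]>.4)&(P[...,0]<.65)&(P[...,1]>-.22)&(P[...,1]<-.13); q=P[s]; print('hub',np.round([q.min(0),q.max(0),np.median(q,0)],3))
E
```

```text
[[ 0.001 -0.969 -0.246  0.068]
 [ 1.     0.001 -0.001  0.001]
 [ 0.001 -0.246  0.969 -0.175]
 [ 0.     0.     0.     1.   ]] [[387.4   0.  317.2]
 [  0.  387.4 242.2]
 [  0.    0.    1. ]]
scene 63 [301. 223.] med [ 0.535 -0.049  0.185] min [ 0.526 -0.056  0.165] max [ 0.539 -0.042  0.196]
scene 1077 [316. 250.] med [0.493 0.003 0.022] min [ 0.468 -0.127  0.014] max [0.571 0.079 0.176]
scene 19 [250. 245.] med [ 0.512 -0.173  0.085] min [ 0.502 -0.188  0.082] max [ 0.518 -0.157  0.089]
hub [[ 0.474 -0.195  0.16 ]
 [ 0.519 -0.13   0.173]
 [ 0.503 -0.167  0.167]]
side 30 [357. 205.] med [ 0.479 -0.147  0.143] min [ 0.476 -0.162  0.114] max [ 0.491 -0.14   0.162]
side 46 [324. 212.] med [ 0.524 -0.044  0.185] min [ 0.518 -0.053  0.167] max [ 0.533 -0.038  0.197]
side 13 [356. 216.] med [ 0.485 -0.162  0.082] min [ 0.474 -0.169  0.078] max [ 0.503 -0.149  0.091]
side 28 [381. 230.] med [ 0.407 -0.17   0.065] min [ 0.404 -0.201  0.051] max [ 0.41  -0.149  0.077]
side 164 [303. 234.] med [0.539 0.033 0.167] min [0.526 0.011 0.144] max [0.563 0.05  0.175]
side 811 [328. 261.] med [ 0.495 -0.025  0.019] min [ 0.473 -0.131  0.009] max [0.518 0.07  0.028]
hub [[ 0.472 -0.194  0.16 ]
 [ 0.514 -0.131  0.176]
 [ 0.495 -0.166  0.166]]
```

Emit:
{"api": "carry_out", "payload": {
  "linear": [
    [0.3, -0.9, -0.3],
    [0.3, -0.9, -0.3],
    [0.3, -0.9, -0.3],
    [0.3, -0.9, -0.3],
    [0.3, -0.9, -0.3],
    [0.3, -0.9, -0.3]
  ],
  "yaw": [0, 0, 0, 0, 0, 0]
}}

```text
time: 0.6
tcp_pos: [0.229, -0.4325, 0.2647]
eef_rot: [-3.141, 0.0, 0.376]
contact_force: [0.9, 0.2, 0.4]
width: 0.0866
finger_force: 0.0
```

Emit:
{"api": "carry_out", "payload": {
  "linear": [
    [0, 0, 0],
    [0, 0, 0],
    [0, 0, 0],
    [0, 0, 0],
    [0, 0, 0],
    [0, 0, 0],
    [0, 0, 0],
    [0, 0, 0],
    [0.9, 0.38, 0],
    [0.9, 0.38, 0],
    [0.9, 0.38, 0],
    [0.9, 0.38, 0],
    [0.9, 0.38, 0],
    [0.9, 0.38, 0],
    [0.9, 0.38, 0],
    [0.9, 0.38, 0],
    [0.9, 0.38, 0],
    [0.9, 0.38, 0],
    [0.9, 0.38, 0],
    [0.9, 0.38, 0]
  ],
  "yaw": [-0.0372, -0.0372, -0.0372, -0.0372, -0.0372, -0.0372, -0.0372, -0.0372, 0, 0, 0, 0, 0, 0, 0, 0, 0, 0, 0, 0]
}}

```text
time: 2.27
tcp_pos: [0.4452, -0.1549, 0.2646]
eef_rot: [-3.141, 0.0, 1.311]
contact_force: [0.3, -0.5, 0.3]
width: 0.0867
finger_force: 0.0
```

```bash
cat >> h.py <<'E'
def to(x,y,z,yaw):
    "shift in tool axes (units of 30 mm), turn in shares of 180 deg, to TCP pose; yaw deg"
    s=robot.sense(); p=s['tcp_pos']; Y=s['eef_rot'][2]; d=np.array([x,y,z])-p
    c,sn=np.cos(Y),np.sin(Y); print('lin',np.round(np.array([c*d[0]+sn*d[1],sn*d[0]-c*d[1],-d[2]])/.03,2),'yaw',np.round(-((yaw-np.degrees(Y)+180)%360-180)/180,4),'at',np.round(p,4),round(np.degrees(Y),1))
E
python3 -c "
from h import *
to(.529,-.047,.25,75)"
```

```text
lin [4.19 1.77 0.49] yaw 0.0005 at [ 0.4452 -0.1549  0.2646] 75.1
```

Emit:
{"api": "carry_out", "payload": {
  "linear": [
    [0.84, 0.35, 0],
    [0.84, 0.35, 0],
    [0.84, 0.35, 0],
    [0.84, 0.35, 0],
    [0.84, 0.35, 0],
    [0, 0, 0],
    [0, 0, 0]
  ],
  "yaw": [0, 0, 0, 0, 0, 0, 0]
}}

```text
time: 2.85
tcp_pos: [0.5281, -0.0462, 0.2643]
eef_rot: [-3.14, -0.001, 1.314]
contact_force: [-0.6, -0.5, 0.7]
width: 0.0871
finger_force: 0.0
```

```bash
python3 -c "
from h import *
to(.529,-.047,.19,75); shot('wrist','w1')
print(proj('wrist',[[.529,-.047,.195],[.495,-.176,.17],[.495,-.026,.02]],'w1'))
P,m=cloud('wrist','w1'); 
s=m&(P[...,2]>.188)&(P[...,2]<.2)&(abs(P[...,0]-.529)<.03)&(abs(P[...,1]+.047)<.03); print(s.sum(),np.round(P[s].mean(0),4))"
```

```text
lin [-0.02  0.04  2.48] yaw 0.0017 at [ 0.5281 -0.0462  0.2643] 75.3
[[317.08366293 250.3475364 ]
 [316.77908498 402.863356  ]
 [282.21645869 197.18295525]]
465 [ 0.5305 -0.0483  0.1951]
```

View pics/w1.png

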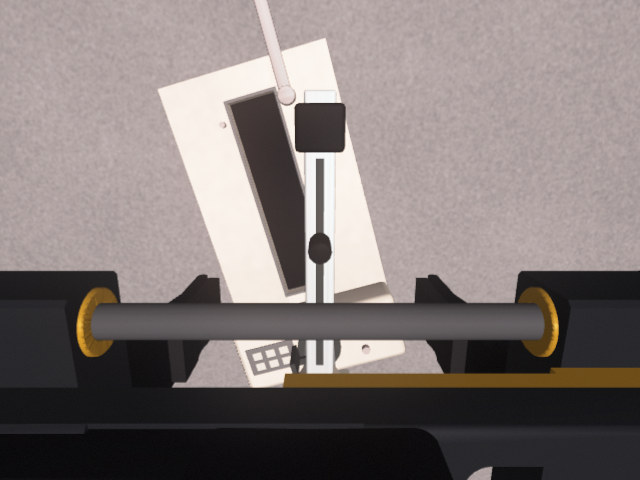

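The wrist view shows the post at (319,247) between the open fingers, and the bay behind the arm from (225,100) to (300,290). The predicted post position agrees.

Emit:
{"api": "carry_out", "payload": {
  "linear": [
    [-0.03, 0.08, 0.82],
    [0, 0, 0.82],
    [0, 0, 0.82],
    [0, 0, 0],
    [0, 0, 0]
  ],
  "yaw": [0, 0, 0, 0, 0]
}}

```text
time: 3.32
tcp_pos: [0.5287, -0.0508, 0.1903]
eef_rot: [-3.139, 0.001, 1.309]
contact_force: [-0.5, -0.3, 0.8]
width: 0.0871
finger_force: 0.0
```

Emit:
{"api": "carry_out", "payload": {
  "linear": [
    [0, 0, 0],
    [0, 0, 0],
    [0, 0, 0],
    [0, 0, 0],
    [0, 0, 0],
    [0, 0, 0],
    [0, 0, 0],
    [0, 0, 0]
  ],
  "yaw": [0, 0, 0, 0, 0, 0, 0, 0],
  "jaw": 10,
  "grip_force": 10
}}

```text
time: 3.98
tcp_pos: [0.5301, -0.0494, 0.1911]
eef_rot: [3.142, 0.0, 1.311]
contact_force: [-0.5, 0.5, 0.1]
width: 0.0415
finger_force: 0.0
```

Emit:
{"api": "carry_out", "payload": {
  "linear": [
    [0, 0, 0],
    [0, 0, 0],
    [0, 0, 0],
    [0, 0, 0],
    [0, 0, 0],
    [0, 0, 0]
  ],
  "yaw": [0, 0, 0, 0, 0, 0]
}}

```text
time: 4.48
tcp_pos: [0.53, -0.0494, 0.191]
eef_rot: [-3.142, 0.0, 1.311]
contact_force: [0.4, 0.2, 0.5]
width: 0.0112
finger_force: 0.0
```

Emit:
{"api": "carry_out", "payload": {
  "linear": [
    [-0.009, 0.28, 0],
    [-0.009, 0.28, 0],
    [-0.009, 0.28, 0],
    [-0.009, 0.28, 0],
    [-0.009, 0.28, 0],
    [-0.009, 0.28, 0],
    [-0.009, 0.28, 0],
    [-0.009, 0.28, 0],
    [-0.009, 0.28, 0],
    [-0.009, 0.28, 0],
    [-0.009, 0.28, 0],
    [-0.009, 0.28, 0],
    [-0.009, 0.28, 0],
    [-0.009, 0.28, 0],
    [-0.009, 0.28, 0],
    [-0.009, 0.28, 0],
    [-0.009, 0.28, 0],
    [-0.009, 0.28, 0],
    [-0.009, 0.28, 0],
    [-0.009, 0.28, 0]
  ],
  "yaw": [0.0206, 0.0206, 0.0206, 0.0206, 0.0206, 0.0206, 0.0206, 0.0206, 0.0206, 0.0206, 0.0206, 0.0206, 0.0206, 0.0206, 0.0206, 0.0206, 0.0206, 0.0206, 0.0206, 0.0206]
}}

```text
time: 6.15
tcp_pos: [0.6266, -0.1732, 0.1908]
eef_rot: [-3.141, 0.0, 0.013]
contact_force: [-0.4, -0.2, -0.3]
width: 0.0102
finger_force: 0.0
```

```bash
python3 -c "
from h import *
shot('scene','s1'); im=cv2.imread('pics/s1.png'); cv2.imwrite('pics/s1c.png',cv2.resize(im[150:330,130:400],None,fx=2.6,fy=2.6))"
```

```text
(no output)
```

View pics/s1c.png

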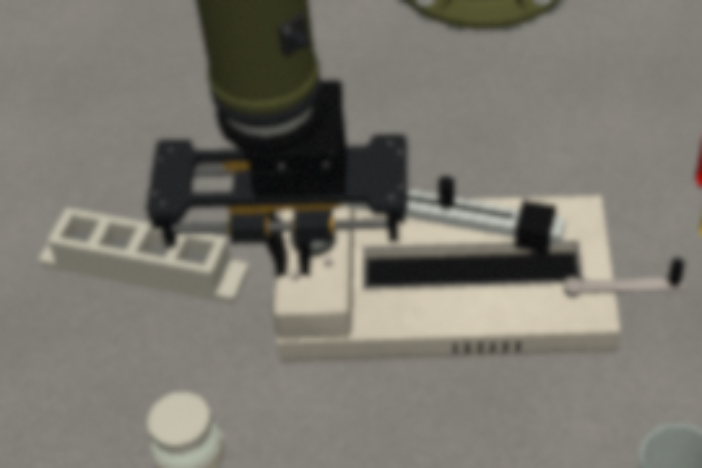

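The arm has not moved: its post is still at (446,190) in the crop and the gripper closed on nothing. I'll check the TCP against the cameras.

```bash
python3 -c "
from h import *
s=robot.sense(); p=s['tcp_pos']; print(p)
q=proj('scene',[p,p-[0,0,.022],p+[0,0,.048]]); print(q, (q-[130,150])*2.6)
P,m=cloud('scene','s1'); 
for c in ((300,255),(280,270),(272,235),(315,235),(240,230)):
    u,v=int(130+c[0]/2.6),int(150+c[1]/2.6); print(c,np.round(P[v,u],3))
shot('wrist','w2')
P,m=cloud('wrist','w1')
for px in ((190,330),(450,330),(190,370)): print(px,np.round(P[px[1],px[0]],3))
print(proj('wrist',[[.5281,-.0462,.2643],[.5281,-.0462,.2423]],'w1'))
im=cv2.imread('pics/w2.png'); cv2.imwrite('pics/w2c.png',im[150:480])"
```

```text
[ 0.62636586 -0.17592335  0.1906844 ]
[[241.69125361 255.15789299]
 [242.71688416 261.50146696]
 [239.3407075  240.60231058]] [[290.39725939 273.41052179]
 [293.06389881 289.9038141 ]
 [284.2858395  235.56600752]]
(300, 255) [ 0.637 -0.165  0.228]
(280, 270) [ 0.636 -0.183  0.21 ]
(272, 235) [ 0.639 -0.184  0.256]
(315, 235) [ 0.664 -0.146  0.285]
(240, 230) [ 0.664 -0.201  0.292]
(190, 330) [ 0.51  -0.011  0.365]
(450, 330) [ 0.563 -0.024  0.365]
(190, 370) [ 0.484 -0.042  0.321]
[[316.26081043 289.74561926]
 [316.44842731 274.77714593]]
```

View pics/w2c.png

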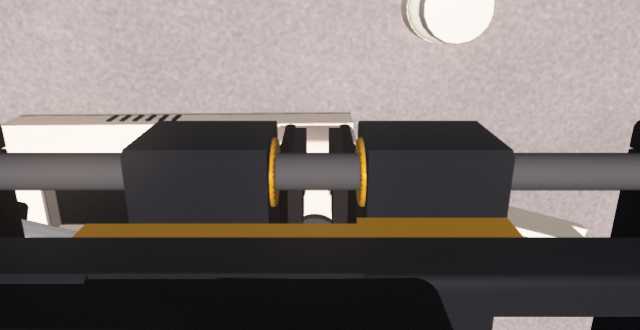

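```bash
python3 -c "
from h import *
P,m=cloud('scene','s1')
for v in range(240,266):
    print(v,[ '%.3f,%.3f,%.3f'%tuple(P[v,u]) for u in (234,237,240,243,246)])
im=cv2.imread('pics/s1.png'); cv2.imwrite('pics/s1d.png',cv2.resize(im[215:285,205:305],None,fx=7,fy=7,interpolation=cv2.INTER_NEAREST))"
```

```text
240 ['0.639,-0.184,0.256', '0.635,-0.179,0.251', '0.488,-0.200,0.076', '0.662,-0.162,0.283', '0.663,-0.156,0.283']
241 ['0.639,-0.184,0.252', '0.636,-0.179,0.249', '0.495,-0.199,0.081', '0.665,-0.162,0.283', '0.663,-0.156,0.280']
242 ['0.639,-0.185,0.249', '0.637,-0.179,0.247', '0.497,-0.199,0.079', '0.664,-0.162,0.279', '0.662,-0.157,0.276']
243 ['0.640,-0.185,0.248', '0.638,-0.179,0.245', '0.501,-0.199,0.080', '0.634,-0.168,0.240', '0.639,-0.161,0.246']
244 ['0.640,-0.185,0.245', '0.636,-0.180,0.239', '0.506,-0.198,0.083', '0.636,-0.168,0.239', '0.637,-0.162,0.240']
245 ['0.640,-0.186,0.241', '0.636,-0.180,0.237', '0.507,-0.198,0.080', '0.512,-0.190,0.086', '0.637,-0.162,0.237']
246 ['0.638,-0.186,0.236', '0.638,-0.180,0.235', '0.510,-0.198,0.080', '0.511,-0.191,0.080', '0.638,-0.162,0.235']
247 ['0.637,-0.187,0.232', '0.636,-0.181,0.229', '0.515,-0.198,0.083', '0.513,-0.191,0.080', '0.636,-0.163,0.229']
248 ['0.637,-0.187,0.228', '0.635,-0.181,0.226', '0.616,-0.179,0.202', '0.518,-0.190,0.082', '0.637,-0.163,0.228']
249 ['0.638,-0.187,0.226', '0.635,-0.182,0.223', '0.621,-0.178,0.
[... 1196 characters left out ...]
.081']
260 ['0.488,-0.224,-0.004', '0.555,-0.202,0.082', '0.552,-0.196,0.078', '0.554,-0.188,0.081', '0.555,-0.181,0.081']
261 ['0.495,-0.222,0.002', '0.557,-0.202,0.082', '0.556,-0.195,0.080', '0.558,-0.188,0.082', '0.557,-0.181,0.080']
262 ['0.500,-0.222,0.003', '0.559,-0.202,0.081', '0.559,-0.195,0.080', '0.560,-0.188,0.080', '0.558,-0.181,0.079']
263 ['0.500,-0.222,-0.001', '0.564,-0.202,0.082', '0.562,-0.195,0.080', '0.565,-0.187,0.083', '0.565,-0.180,0.083']
264 ['0.503,-0.222,-0.000', '0.564,-0.202,0.079', '0.566,-0.195,0.081', '0.567,-0.187,0.082', '0.565,-0.181,0.080']
265 ['0.505,-0.222,-0.002', '0.568,-0.202,0.079', '0.569,-0.194,0.082', '0.567,-0.188,0.078', '0.569,-0.180,0.080']
```

View pics/s1d.png

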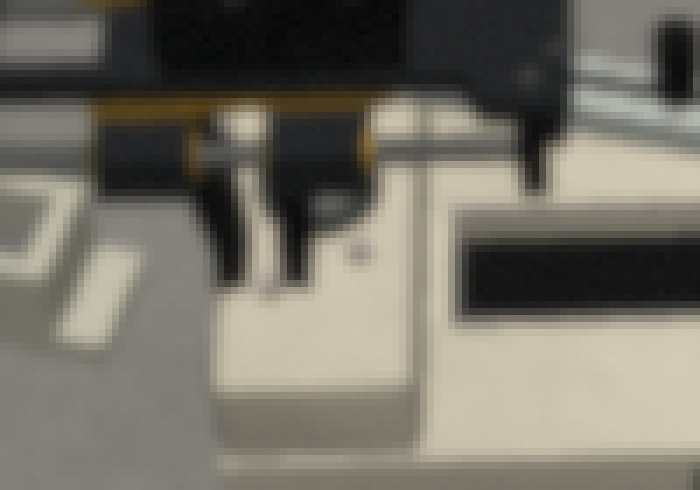

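The measured fingertip height (0.203) and gripper body height (0.276) both lie about 34 mm above what the reported TCP implies. The finger spread in w1 shows the same offset. The lateral position is fine, so I'll treat the tips as 12 mm *behind* the reported TCP and refine that by touch.

Emit:
{"api": "carry_out", "payload": {
  "linear": [
    [0, 0, -1],
    [0, 0, -0.5],
    [-0.018, -0.56, 0],
    [-0.018, -0.56, 0],
    [-0.018, -0.56, 0],
    [-0.018, -0.56, 0],
    [-0.018, -0.56, 0],
    [-0.018, -0.56, 0],
    [-0.018, -0.56, 0],
    [-0.018, -0.56, 0],
    [-0.018, -0.56, 0],
    [-0.018, -0.56, 0],
    [0, 0, 0],
    [0, 0, 0],
    [0, 0, 0]
  ],
  "yaw": [0, 0, -0.039, -0.039, -0.039, -0.039, -0.039, -0.039, -0.039, -0.039, -0.039, -0.039, -0.022, 0, 0],
  "jaw": 50
}}

```text
time: 7.5
tcp_pos: [0.5375, -0.0423, 0.2362]
eef_rot: [3.141, 0.0, 1.31]
contact_force: [0.6, 0.4, 0.0]
width: 0.0498
finger_force: 0.0
```

```bash
python3 -c "
from h import *
to(.5305,-.0483,.159,75)
P,m=cloud('wrist','w1'); q=P[m&(P[...,2]>.215)]; print('lowest finger pts', np.round(q[np.argsort(q[:,2])[:200:40]],3))"
```

```text
lin [-0.25 -0.17  2.57] yaw 0.0004 at [ 0.5375 -0.0423  0.2362] 75.1
lowest finger pts [[ 0.578 -0.05   0.276]
 [ 0.577 -0.049  0.278]
 [ 0.571 -0.059  0.278]
 [ 0.485 -0.025  0.279]
 [ 0.486 -0.024  0.279]]
```

Wrist depth confirms it: the tips are at TCP + 12 mm, so the grasp point is at TCP + 31 mm.

Emit:
{"api": "carry_out", "payload": {
  "linear": [
    [-0.25, -0.17, 0.6],
    [0, 0, 0.6],
    [0, 0, 0.6],
    [0, 0, 0.5],
    [0, 0, 0.2],
    [0, 0, 0],
    [0, 0, 0],
    [0, 0, 0]
  ],
  "yaw": [0, 0, 0, 0, 0, 0, 0, 0]
}}

```text
time: 8.17
tcp_pos: [0.5315, -0.0484, 0.1621]
eef_rot: [3.14, -0.0, 1.31]
contact_force: [-0.9, 0.9, 0.8]
width: 0.0501
finger_force: 0.0
```

Emit:
{"api": "carry_out", "payload": {
  "linear": [
    [0, 0, 0],
    [0, 0, 0],
    [0, 0, 0],
    [0, 0, 0],
    [0, 0, 0],
    [0, 0, 0],
    [0, 0, 0],
    [0, 0, 0]
  ],
  "yaw": [0, 0, 0, 0, 0, 0, 0, 0],
  "jaw": 8,
  "grip_force": 12
}}

```text
time: 8.83
tcp_pos: [0.5304, -0.0484, 0.1611]
eef_rot: [-3.141, 0.0, 1.311]
contact_force: [-0.5, 0.6, 0.8]
width: 0.0155
finger_force: 12.0
```

Gripped (width 15.5 mm, 12 N). I'll swing the arm out with a constant twist.

Emit:
{"api": "carry_out", "payload": {
  "linear": [
    [-0.009, 0.28, 0],
    [-0.009, 0.28, 0],
    [-0.009, 0.28, 0],
    [-0.009, 0.28, 0],
    [-0.009, 0.28, 0],
    [-0.009, 0.28, 0],
    [-0.009, 0.28, 0],
    [-0.009, 0.28, 0],
    [-0.009, 0.28, 0],
    [-0.009, 0.28, 0],
    [-0.009, 0.28, 0],
    [-0.009, 0.28, 0],
    [-0.009, 0.28, 0],
    [-0.009, 0.28, 0],
    [-0.009, 0.28, 0],
    [-0.009, 0.28, 0],
    [-0.009, 0.28, 0],
    [-0.009, 0.28, 0],
    [-0.009, 0.28, 0],
    [-0.009, 0.28, 0]
  ],
  "yaw": [0.0206, 0.0206, 0.0206, 0.0206, 0.0206, 0.0206, 0.0206, 0.0206, 0.0206, 0.0206, 0.0206, 0.0206, 0.0206, 0.0206, 0.0206, 0.0206, 0.0206, 0.0206, 0.0206, 0.0206]
}}

```text
time: 10.5
tcp_pos: [0.627, -0.1716, 0.161]
eef_rot: [-3.141, 0.001, 0.014]
contact_force: [-0.8, 1.5, 1.5]
width: 0.0156
finger_force: 1.2
```

Emit:
{"api": "carry_out", "payload": {
  "linear": [
    [0, 0, 0],
    [0, 0, 0],
    [0, 0, 0],
    [0, 0, 0],
    [0, 0, 0],
    [0, 0, 0]
  ],
  "yaw": [0, 0, 0, 0, 0, 0],
  "jaw": 50
}}

```text
time: 11.0
tcp_pos: [0.6271, -0.1713, 0.1611]
eef_rot: [-3.142, -0.0, 0.018]
contact_force: [0.4, 0.2, 0.3]
width: 0.0461
finger_force: 0.0
```

Emit:
{"api": "carry_out", "payload": {
  "linear": [
    [0, 0, -1],
    [0, 0, -1],
    [0, 0, -1],
    [0, 0, -0.8],
    [0, 0, 0],
    [0, 0, 0],
    [0, 0, 0],
    [0, 0, 0],
    [0, 0, 0],
    [0, 0, 0],
    [0, 0, 0],
    [0, 0, 0],
    [0, 0, 0],
    [0, 0, 0],
    [0, 0, 0],
    [0, 0, 0],
    [0, 0, 0]
  ],
  "yaw": [0, 0, 0, 0, -0.038, -0.038, -0.038, -0.038, -0.038, -0.038, -0.038, -0.038, -0.038, -0.038, -0.038, -0.038, -0.038],
  "jaw": 80
}}

```text
time: 12.42
tcp_pos: [0.6271, -0.1716, 0.2751]
eef_rot: [3.142, 0.0, 1.575]
contact_force: [-0.0, 0.1, 0.3]
width: 0.0799
finger_force: 0.0
```

Emit:
{"api": "carry_out", "payload": {
  "linear": [
    [0.9, -0.63, 0],
    [0.9, -0.63, 0],
    [0.9, -0.63, 0],
    [0.9, -0.63, 0],
    [0.9, -0.63, 0],
    [0.9, -0.63, 0],
    [0.9, -0.63, 0],
    [0, 0, 0],
    [0, 0, 0],
    [0, 0, 0]
  ],
  "yaw": [0, 0, 0, 0, 0, 0, 0, 0, 0, 0]
}}

```text
time: 13.25
tcp_pos: [0.4955, 0.0169, 0.2753]
eef_rot: [3.141, 0.001, 1.568]
contact_force: [1.0, -0.3, -0.0]
width: 0.0805
finger_force: 0.0
```

```bash
python3 -c "
from h import *
print(robot.sense()['tcp_pos']); shot('wrist','w3')
print(proj('wrist',[[.519,-.130,.034],[.519,.078,.034],[.471,.078,.034],[.471,-.130,.034],[.53,.069,.042]],'w3'))"
```

```text
[0.49546689 0.01689706 0.27530939]
[[336.25087618 330.89420525]
 [338.35574745 149.12716196]
 [292.40612106 149.20031768]
 [295.4616691  330.96036602]
 [349.34252552 158.19653876]]
```

View pics/w3.png

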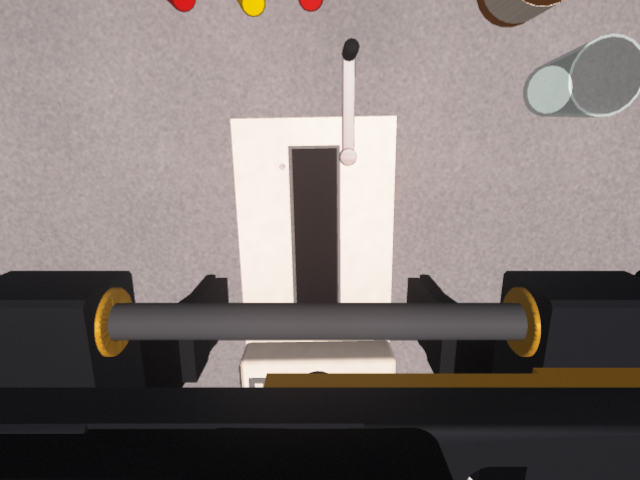

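The wrist view shows the bay with its far edge at v≈147 and its sides at u≈290/339, the lever pointing away with its post at (351,47), and its pivot at (348,157).

```bash
python3 - <<'E'
from h import *
g=cv2.cvtColor(cv2.imread('pics/w3.png'),cv2.COLOR_BGR2GRAY).astype(float); g=cv2.GaussianBlur(g,(3,3),0)
def edges(prof,lo,hi,k):
    d=np.diff(prof[lo:hi]); i=np.argmax(k*d); j=np.arange(max(i-2,0),min(i+3,len(d))); w=np.clip(k*d[j],0,None); return lo+.5+(w*j).sum()/w.sum()
L=[(edges(g[v],275,305,-1),v) for v in range(180,290,8)]; Rr=[(edges(g[v],325,352,1),v) for v in range(180,290,8)]
F=[(u,edges(g[:,u],135,165,-1)) for u in range(297,332,5)]
DF=[(u,edges(g[:,u],105,130,1)) for u in list(range(240,335,12))+[370,380,390]]
for n,e,z in(('L',L,.034),('R',Rr,.034),('far',F,.034),('deckfar',DF,.034)):
    p=onplane('wrist',e,z,'w3'); a=1 if n in'LR' else 0
    f=np.polyfit(p[:,a],p[:,1-a],1); r=p[:,1-a]-np.polyval(f,p[:,a]); print(n,'slope %.4f at0/.495: %.4f'%(f[0],np.polyval(f,0 if a else .495)),'mid',np.round(p.mean(0),4),'res',r.std().round(4))
for n,px,z in(('pivot',(348,157),.044),('posttop',(351,44),.074)): print(n,onplane('wrist',[px],z,'w3'))
P,m=cloud('wrist','w3')
print('depth chk deck',np.round(P[200,260],4),np.round(P[200,360],4),'floor',np.round(P[220,315],4))
s=m&(P[...,2]>.066)&(P[...,2]<.08)&(P[...,1]>.12)&(P[...,1]<.2)&(abs(P[...,0]-.53)<.05); print('post',s.sum(),np.round(P[s].mean(0),4))
E
```

```text
L slope -0.0048 at0/.495: 0.4691 mid [ 0.4692 -0.0114  0.034 ] res 0.0014
R slope -0.0314 at0/.495: 0.5199 mid [ 0.5203 -0.0115  0.034 ] res 0.0007
far slope 0.0705 at0/.495: 0.0810 mid [0.4915 0.0807 0.034 ] res 0.0006
deckfar slope 0.0158 at0/.495: 0.1105 mid [0.4882 0.1104 0.034 ] res 0.0001
pivot [[0.52843868 0.0702715  0.044     ]]
posttop [[0.52698383 0.16911408 0.074     ]]
depth chk deck [0.4352 0.0249 0.0347] [0.543  0.0246 0.0342] floor [0.4943 0.0005 0.0223]
post 227 [0.5272 0.1664 0.0741]
```

Emit:
{"api": "carry_out", "payload": {
  "linear": [
    [-0.9, 0, 0],
    [-0.9, 0, 0],
    [-0.9, 0, 0],
    [-0.9, 0, 0],
    [0, 0, 0],
    [0, 0, 0]
  ],
  "yaw": [0, 0, 0, 0, 0, 0]
}}

```text
time: 13.8
tcp_pos: [0.4949, -0.0935, 0.2743]
eef_rot: [-3.14, -0.001, 1.563]
contact_force: [0.4, 1.0, 0.4]
width: 0.0801
finger_force: 0.0
```

```bash
python3 - <<'E'
from h import *
shot('wrist','w4')
g=cv2.cvtColor(cv2.imread('pics/w4.png'),cv2.COLOR_BGR2GRAY).astype(float); g=cv2.GaussianBlur(g,(3,3),0)
c=[.495,-.0245]
print(proj('wrist',[[c[0]+x,c[1]+y,.034] for x,y in((-.024,.104),(.024,.104),(.024,-.104),(-.024,-.104))],'w4'))
s=robot.sense();print(s['tcp_pos'],s['eef_rot'])
def ed(prof,lo,hi,k):
    d=np.diff(prof[lo:hi]); i=np.argmax(k*d); j=np.arange(max(i-2,0),min(i+3,len(d))); w=np.clip(k*d[j],0,None); return lo+.5+(w*j).sum()/w.sum()
q=proj('wrist',[[c[0],c[1]+.104,.034],[c[0],c[1]-.104,.034],[c[0]-.024,c[1]-.05,.034],[c[0]+.024,c[1]-.05,.034]],'w4')
v1,v2=int(q[0,1]),int(q[1,1]); ul,ur=int(q[2,0]),int(q[3,0])
F=[(u,ed(g[:,u],max(v1-15,0),v1+15,-1)) for u in range(ul+6,ur-5,4)]; N=[(u,ed(g[:,u],v2-15,v2+15,1)) for u in range(ul+6,ur-5,4)]
L=[(ed(g[v],ul-15,ul+15,-1),v) for v in range(v1+20,v2-20,10)]; R=[(ed(g[v],ur-15,ur+15,1),v) for v in range(v1+20,v2-20,10)]
for n,e in(('F',F),('N',N),('L',L),('R',R)):
    p=onplane('wrist',e,.034,'w4'); a=int(n in'LR'); f=np.polyfit(p[:,a],p[:,1-a],1); print(n,np.round(p.mean(0),4),'slope',f[0].round(4),'sd',p[:,1-a].std().round(4))
E
```

```text
[[290.48000757  31.70970547]
 [339.84035432  31.28794725]
 [338.53132852 239.20257435]
 [295.02784774 239.49476166]]
[ 0.4950978  -0.09147613  0.27450927] [-3.14081811e+00 -1.66924961e-03  1.56581793e+00]
F [0.4949 0.0822 0.034 ] slope 0.0197 sd 0.0002
N [ 0.493  -0.1319  0.034 ] slope 0.0122 sd 0.0002
L [ 0.4688 -0.0148  0.034 ] slope -0.0199 sd 0.0017
R [ 0.5207 -0.0152  0.034 ] slope -0.0198 sd 0.0011
```

Emit:
{"api": "carry_out", "payload": {
  "linear": [
    [-0.89, -0.13, 0],
    [-0.89, -0.13, 0],
    [-0.89, -0.13, 0],
    [-0.89, -0.13, 0],
    [-0.89, -0.13, 0],
    [-0.89, -0.13, 0],
    [-0.89, -0.13, 0],
    [-0.89, -0.13, 0],
    [-0.89, -0.13, 0],
    [0, 0, 0],
    [0, 0, 0],
    [0, 0, 0],
    [0, 0, 0],
    [0, 0, 0]
  ],
  "yaw": [0, 0, 0, 0, 0, 0, 0, 0, 0, 0.028, 0.028, 0.028, 0, 0]
}}

```text
time: 15.02
tcp_pos: [0.46, -0.3298, 0.275]
eef_rot: [-3.142, -0.0, 1.309]
contact_force: [0.1, 0.7, 0.7]
width: 0.0798
finger_force: 0.0
```

```bash
python3 - <<'E'
from h import *
shot('wrist','w5'); s=robot.sense();print(s['tcp_pos'],s['eef_rot'])
P,m=cloud('wrist','w5')
a=m&(P[...,2]>.043)&(P[...,2]<.054)&(P[...,0]<.6)&(P[...,0]>.35)&(P[...,1]<-.22)&(P[...,1]>-.5)
n,l,st,c=cv2.connectedComponentsWithStats(a.astype(np.uint8)); i=1+np.argmax(st[1:,4]); q=P[l==i]; print(st[i],cv2.minAreaRect((q[:,:2]*1000).astype(np.float32)),q[:,2].mean())
a=m&(P[...,2]>.009)&(P[...,2]<.054)&(P[...,0]<.6)&(P[...,0]>.35)&(P[...,1]<-.22)&(P[...,1]>-.5)
n,l,st,c=cv2.connectedComponentsWithStats(a.astype(np.uint8)); i=1+np.argmax(st[1:,4]); q=P[l==i]; print(st[i],cv2.minAreaRect((q[:,:2]*1000).astype(np.float32)))
E
```

```text
[ 0.45986864 -0.32989811  0.27499938] [ 3.14157956e+00 -2.68272558e-04  1.30840269e+00]
[ 307  146   43  156 3530] ((467.17681884765625, -351.0479736328125), (167.76419067382812, 44.076271057128906), 75.33849334716797) 0.04889707737983862
[ 307  129   43  174 7210] ((467.43731689453125, -350.0523681640625), (201.08517456054688, 44.076271057128906), 75.33849334716797)
```

View pics/w5.png

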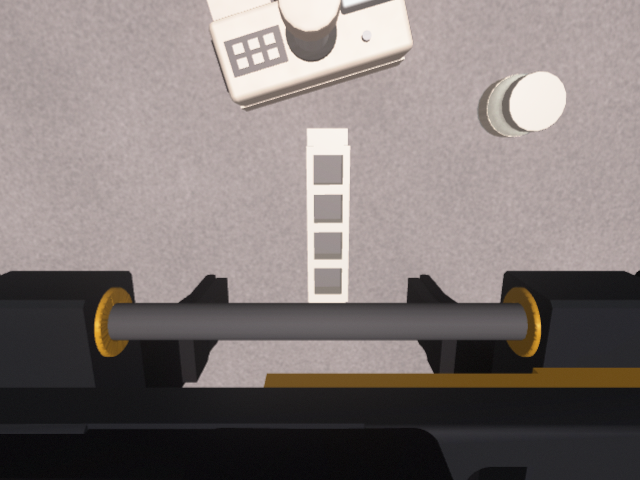

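The rack lies along image-vertical, u 307–350, v 129 to about 303. Depth gives 44.1 × 167.8 mm, which matches, with its centre at (0.467,-0.351) and long axis at 75.3°. Descending to grasp it at mid-length.

Emit:
{"api": "carry_out", "payload": {
  "linear": [
    [-0.62, 0.41, 0.8],
    [0, 0, 0.9],
    [0, 0, 0.9],
    [0, 0, 0.9],
    [0, 0, 0.9],
    [0, 0, 0.9],
    [0, 0, 0.9],
    [0, 0, 0.9],
    [0, 0, 0.7],
    [0, 0, 0.5],
    [0, 0, 0.3],
    [0, 0, 0.2],
    [0, 0, 0],
    [0, 0, 0]
  ],
  "yaw": [-0.002, 0, 0, 0, 0, 0, 0, 0, 0, 0, 0, 0, 0, 0],
  "jaw": 80
}}

```text
time: 16.23
tcp_pos: [0.4668, -0.3521, 0.0117]
eef_rot: [3.141, 0.0, 1.311]
contact_force: [0.9, -0.5, 0.6]
width: 0.0799
finger_force: 0.0
```

Emit:
{"api": "carry_out", "payload": {
  "linear": [
    [0, 0, 0],
    [0, 0, 0],
    [0, 0, 0],
    [0, 0, 0],
    [0, 0, 0],
    [0, 0, 0],
    [0, 0, 0],
    [0, 0, 0],
    [0, 0, 0],
    [0, 0, 0]
  ],
  "yaw": [0, 0, 0, 0, 0, 0, 0, 0, 0, 0],
  "jaw": 30,
  "grip_force": 40
}}

```text
time: 17.07
tcp_pos: [0.4661, -0.3519, 0.0111]
eef_rot: [-3.141, 0.0, 1.311]
contact_force: [-0.9, 0.8, 2.2]
width: 0.0437
finger_force: 40.0
```

Emit:
{"api": "carry_out", "payload": {
  "linear": [
    [0, 0, -0.4],
    [0, 0, -0.9],
    [0, 0, -0.9],
    [0, 0, -0.9],
    [0, 0, -0.9],
    [0, 0, -0.9],
    [0, 0, -0.9],
    [0, 0, -0.9],
    [0, 0, 0],
    [0, 0, 0],
    [0, 0, 0],
    [0, 0, 0]
  ],
  "yaw": [0, 0, 0, 0, 0, 0, 0, 0, -0.0295, -0.0295, -0.0295, 0]
}}

```text
time: 18.07
tcp_pos: [0.466, -0.3515, 0.2122]
eef_rot: [-3.141, -0.0, 1.591]
contact_force: [0.5, -0.3, -4.1]
width: 0.0435
finger_force: 40.0
```

Emit:
{"api": "carry_out", "payload": {
  "linear": [
    [0.5, 0.09, 0],
    [0.9, 0.09, 0],
    [0.9, 0.09, 0],
    [0.9, 0.09, 0],
    [0.9, 0.09, 0],
    [0.9, 0.09, 0],
    [0.9, 0.09, 0],
    [0.9, 0.09, 0],
    [0.9, 0.09, 0],
    [0.9, 0.09, 0],
    [0.9, 0.09, 0],
    [0.9, 0.09, 0],
    [0.4, 0.07, 0],
    [0, 0, 0],
    [0, 0, 0]
  ],
  "yaw": [0, 0, 0, 0, 0, 0, 0, 0, 0, 0, 0, 0, 0, 0, 0]
}}

```text
time: 19.32
tcp_pos: [0.4945, -0.0261, 0.212]
eef_rot: [-3.141, 0.001, 1.59]
contact_force: [0.4, -0.1, -3.5]
width: 0.044
finger_force: 40.0
```

```bash
python3 -c "
from h import *
to(.4948,-.026,.21,91.03); print(robot.sense()['width'],robot.sense()['finger_force'])"
```

```text
lin [0.   0.01 0.07] yaw 0.0003 at [ 0.4945 -0.0261  0.212 ] 91.1
0.04404758451499195 39.99643390998244
```

```bash
python3 - <<'E'
from h import *
shot('wrist','w6'); P,m=cloud('wrist','w6'); s=robot.sense(); p=s['tcp_pos']; print(p,s['eef_rot'])
for lo,hi in((p[2]+.031,p[2]+.045),(p[2]-.003,p[2]+.012)):
    a=m&(P[...,2]>lo)&(P[...,2]<hi)&(abs(P[...,0]-p[0])<.035)&(P[...,1]>p[1]+.02); n,l,st,c=cv2.connectedComponentsWithStats(a.astype(np.uint8)); i=1+np.argmax(st[1:,4]); q=P[l==i]
    r=cv2.minAreaRect((q[:,:2]*1000).astype(np.float32)); print(st[i],np.round(r[0],1),np.round(r[1],1),round(r[2],2),'z',q[:,2].mean().round(4),'ymax',np.percentile(q[:,1],[97,99.5]).round(4),'x',np.percentile(q[:,0],[1,99]).round(4))
E
```

```text
[ 0.49447762 -0.02754103  0.2118997 ] [-3.14107474e+00  9.55897691e-04  1.58772861e+00]
[  251    87   133   192 13238] [494.6  25.5] [44.4 66.9] 1.26 z 0.2497 ymax [0.0578 0.0587] x [0.4727 0.5165]
[ 263   51  109   36 3843] [493.6  70.3] [44.1 14. ] 1.11 z 0.2159 ymax [0.0766 0.077 ] x [0.4721 0.5152]
```

The held rack measures centred at (0.4954,-0.0252) at 1.2°, against a bay at (0.495,-0.0248) and 1.0°. Lowering.

Emit:
{"api": "carry_out", "payload": {
  "linear": [
    [0, 0, 0.5],
    [0, 0, 0.9],
    [0, 0, 0.9],
    [0, 0, 0.9],
    [0, 0, 0.9],
    [0, 0, 0.7],
    [0, 0, 0.4],
    [0, 0, 0.1],
    [0, 0, 0],
    [0, 0, 0]
  ],
  "yaw": [0, 0, 0, 0, 0, 0, 0, 0, 0, 0]
}}

```text
time: 20.2
tcp_pos: [0.4959, -0.0278, 0.0541]
eef_rot: [3.14, 0.0, 1.588]
contact_force: [-0.7, -0.5, -3.0]
width: 0.0434
finger_force: 40.0
```

Emit:
{"api": "carry_out", "payload": {
  "linear": [
    [0, 0, 0.06],
    [0, 0, 0.06],
    [0, 0, 0.06],
    [0, 0, 0.06],
    [0, 0, 0.06],
    [0, 0, 0.06],
    [0, 0, 0],
    [0, 0, 0]
  ],
  "yaw": [0, 0, 0, 0, 0, 0, 0, 0]
}}

```text
time: 20.87
tcp_pos: [0.4948, -0.0273, 0.0421]
eef_rot: [-3.141, -0.0, 1.589]
contact_force: [-0.4, 0.8, -3.3]
width: 0.0438
finger_force: 40.0
```

Emit:
{"api": "carry_out", "payload": {
  "linear": [
    [0, 0, 0.06],
    [0, 0, 0.06],
    [0, 0, 0.06],
    [0, 0, 0.06],
    [0, 0, 0],
    [0, 0, 0]
  ],
  "yaw": [0, 0, 0, 0, 0, 0]
}}

```text
time: 21.37
tcp_pos: [0.4948, -0.0273, 0.0348]
eef_rot: [-3.141, -0.0, 1.589]
contact_force: [-0.3, -0.2, -4.3]
width: 0.0438
finger_force: 40.0
```

Emit:
{"api": "carry_out", "payload": {
  "linear": [
    [0, 0, 0.05],
    [0, 0, 0.05],
    [0, 0, 0.05],
    [0, 0, 0],
    [0, 0, 0]
  ],
  "yaw": [0, 0, 0, 0, 0]
}}

```text
time: 21.78
tcp_pos: [0.495, -0.0274, 0.0311]
eef_rot: [-3.141, 0.001, 1.589]
contact_force: [-2.3, 0.2, 4.8]
width: 0.0438
finger_force: 40.0
```

Emit:
{"api": "carry_out", "payload": {
  "linear": [
    [0, 0, 0],
    [0, 0, 0],
    [0, 0, 0],
    [0, 0, 0],
    [0, 0, 0]
  ],
  "yaw": [0, 0, 0, 0, 0],
  "jaw": 70
}}

```text
time: 22.2
tcp_pos: [0.495, -0.0273, 0.0305]
eef_rot: [3.141, 0.0, 1.589]
contact_force: [-0.2, -0.2, 0.4]
width: 0.0662
finger_force: 0.0
```

Emit:
{"api": "carry_out", "payload": {
  "linear": [
    [0, 0, -0.3],
    [0, 0, -0.9],
    [0, 0, -0.9],
    [0, 0, -0.9],
    [0, 0, -0.9],
    [0, 0, -0.9],
    [0, 0, -0.9],
    [0.9, 0, 0],
    [0.9, 0, 0],
    [0, 0, 0],
    [0, 0, 0]
  ],
  "yaw": [0, 0, 0, 0, 0, 0, 0, 0, 0, 0, 0]
}}

```text
time: 23.12
tcp_pos: [0.4939, 0.0286, 0.2024]
eef_rot: [3.14, 0.0, 1.593]
contact_force: [-0.6, -0.9, 0.5]
width: 0.0701
finger_force: 0.0
```

```bash
python3 - <<'E'
from h import *
shot('wrist','w7'); P,m=cloud('wrist','w7'); s=robot.sense(); p=s['tcp_pos']; print(p,s['eef_rot'])
for lo,hi in((.063,.074),(.044,.06),(.03,.038)):
    a=m&(P[...,2]>lo)&(P[...,2]<hi)&(abs(P[...,0]-.495)<.022)&(abs(P[...,1]+.025)<.115); n,l,st,c=cv2.connectedComponentsWithStats(a.astype(np.uint8)); i=1+np.argmax(st[1:,4]); q=P[l==i]
    r=cv2.minAreaRect((q[:,:2]*1000).astype(np.float32)); print(st[i],np.round(r[0],1),np.round(r[1],1),round(r[2],2),'z',q[:,2].mean().round(4),'ymax',np.percentile(q[:,1],[1,99.5]).round(4))
    if lo>.06: A=np.c_[q[:,:2]-[.495,-.025],np.ones(len(q))]; print('plane',np.round(np.linalg.lstsq(A,q[:,2],rcond=None)[0],4))
E
```

```text
[0.49391007 0.02696752 0.20200584] [3.14106979e+00 8.93105879e-04 1.59038818e+00]
[ 290  193   52  110 3014] [493.7  10.4] [41.8 93.2] 0.84 z 0.0688 ymax [-0.0344  0.0569]
plane [-0.0031  0.001   0.0687]
[ 296  205   36   34 1201] [492.2  31.3] [30.2 27.7] 0.56 z 0.0467 ymax [0.0175 0.0443]
[ 293  168   47   22 1023] [493.4  65.8] [40.5 18.2] 1.04 z 0.0351 ymax [0.0567 0.0751]
```

View pics/w7.png

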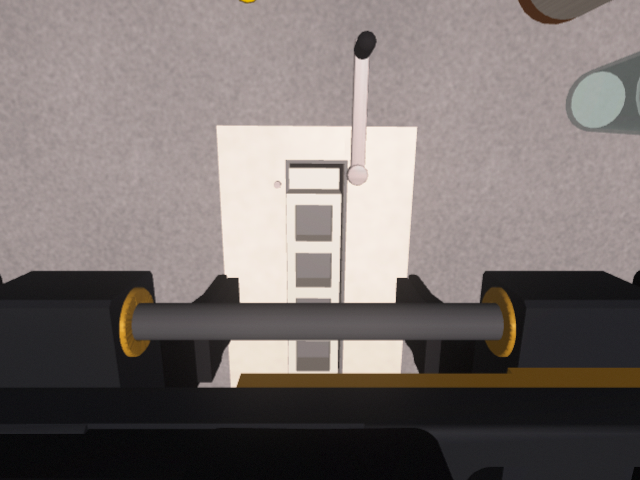

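The rack is seated: top at 0.0687, level, flange flush with the deck, and visible in the bay at u 287–345. Next the lever post at (366,44), world (0.527,0.1665).

Emit:
{"api": "carry_out", "payload": {
  "linear": [
    [0.93, 0.24, 0],
    [0.93, 0.24, 0],
    [0.93, 0.24, 0],
    [0.93, 0.24, 0],
    [0.93, 0.24, 0],
    [0, 0, 0.8],
    [0, 0, 0.9],
    [0, 0, 0.9],
    [0, 0, 0.9],
    [0, 0, 0.9],
    [0, 0, 0.6],
    [0, 0, 0.3],
    [0, 0, 0.2],
    [0, 0, 0],
    [0, 0, 0]
  ],
  "yaw": [0, 0, 0, 0, 0, 0, 0, 0, 0, 0, 0, 0, 0, 0, 0],
  "jaw": 45
}}

```text
time: 24.42
tcp_pos: [0.5282, 0.1667, 0.0373]
eef_rot: [3.14, -0.0, 1.588]
contact_force: [0.3, 0.2, 0.8]
width: 0.0451
finger_force: 0.0
```

Emit:
{"api": "carry_out", "payload": {
  "linear": [
    [0, 0, 0],
    [0, 0, 0],
    [0, 0, 0],
    [0, 0, 0],
    [0, 0, 0],
    [0, 0, 0],
    [0, 0, 0],
    [0, 0, 0]
  ],
  "yaw": [0, 0, 0, 0, 0, 0, 0, 0],
  "jaw": 8,
  "grip_force": 12
}}

```text
time: 25.08
tcp_pos: [0.5275, 0.1668, 0.0367]
eef_rot: [3.142, 0.0, 1.589]
contact_force: [-0.7, -0.2, 2.1]
width: 0.0134
finger_force: 12.0
```

Emit:
{"api": "carry_out", "payload": {
  "linear": [
    [-0.01, -0.253, 0],
    [-0.01, -0.253, 0],
    [-0.01, -0.253, 0],
    [-0.01, -0.253, 0],
    [-0.01, -0.253, 0],
    [-0.01, -0.253, 0],
    [-0.01, -0.253, 0],
    [-0.01, -0.253, 0],
    [-0.01, -0.253, 0],
    [-0.01, -0.253, 0],
    [-0.01, -0.253, 0],
    [-0.01, -0.253, 0],
    [-0.01, -0.253, 0],
    [-0.01, -0.253, 0],
    [-0.01, -0.253, 0],
    [-0.01, -0.253, 0],
    [-0.01, -0.253, 0],
    [-0.01, -0.253, 0],
    [-0.01, -0.253, 0],
    [0, 0, 0]
  ],
  "yaw": [-0.025, -0.025, -0.025, -0.025, -0.025, -0.025, -0.025, -0.025, -0.025, -0.025, -0.025, -0.025, -0.025, -0.025, -0.025, -0.025, -0.025, -0.025, -0.025, 0]
}}

```text
time: 26.75
tcp_pos: [0.4315, 0.075, 0.0365]
eef_rot: [-3.141, -0.003, 3.083]
contact_force: [-5.0, -0.1, 5.8]
width: 0.0137
finger_force: 12.0
```

Emit:
{"api": "carry_out", "payload": {
  "linear": [
    [0, -0.15, 0],
    [0, -0.15, 0],
    [0, -0.1, 0],
    [0, 0, 0],
    [0, 0, 0]
  ],
  "yaw": [-0.012, -0.012, 0, 0, 0]
}}

```text
time: 27.17
tcp_pos: [0.4314, 0.0691, 0.0366]
eef_rot: [3.135, -0.001, -3.125]
contact_force: [-1.9, 11.5, 0.3]
width: 0.0136
finger_force: 12.0
```

Emit:
{"api": "carry_out", "payload": {
  "linear": [
    [0, 0, 0],
    [0, 0, 0],
    [0, 0, 0],
    [0, 0, 0],
    [0, 0, 0],
    [0, 0, -0.5],
    [0, 0, -0.9],
    [0, 0, -0.9],
    [0, 0, -0.9],
    [0, 0, -0.9],
    [0, 0, -0.9],
    [0, 0, -0.9],
    [0, 0, -0.9],
    [-0.9, 0, 0],
    [-0.9, 0, 0]
  ],
  "yaw": [0, 0, 0, 0, 0, 0, 0, 0, 0, 0, 0, 0, 0, 0.025, 0.025],
  "jaw": 45
}}

```text
time: 28.42
tcp_pos: [0.4842, 0.0614, 0.2427]
eef_rot: [-3.132, 0.006, 3.004]
contact_force: [-0.4, -0.0, -2.5]
width: 0.0452
finger_force: 0.0
```

Emit:
{"api": "carry_out", "payload": {
  "linear": [
    [0, 0, 0],
    [0, 0, 0],
    [0, 0, 0],
    [0, 0, 0],
    [0, 0, 0],
    [0, 0, 0],
    [0, 0, 0],
    [0, 0, 0],
    [0, 0, 0],
    [0, 0, 0],
    [0, 0, 0],
    [0, 0, 0]
  ],
  "yaw": [0.038, 0.038, 0.038, 0.038, 0.038, 0.038, 0.038, 0.038, 0.038, 0.038, 0.038, 0.038]
}}

```text
time: 29.42
tcp_pos: [0.4819, 0.0622, 0.2398]
eef_rot: [-3.139, 0.002, 1.572]
contact_force: [-0.0, 0.1, -0.2]
width: 0.045
finger_force: 0.0
```

```bash
python3 -c "
from h import *
to(.49,.39,.25,90)"
```

```text
lin [10.93  0.28 -0.34] yaw 0.0003 at [0.4819 0.0622 0.2398] 90.0
```

Emit:
{"api": "carry_out", "payload": {
  "linear": [
    [0.5, 0.02, 0],
    [0.87, 0.02, 0],
    [0.87, 0.02, 0],
    [0.87, 0.02, 0],
    [0.87, 0.02, 0],
    [0.87, 0.02, 0],
    [0.87, 0.02, 0],
    [0.87, 0.02, 0],
    [0.87, 0.02, 0],
    [0.87, 0.02, 0],
    [0.87, 0.02, 0],
    [0.87, 0.02, 0],
    [0.87, 0.02, -0.3],
    [0, 0, 0],
    [0, 0, 0]
  ],
  "yaw": [0, 0, 0, 0, 0, 0, 0, 0, 0, 0, 0, 0, 0, 0, 0],
  "jaw": 60
}}

```text
time: 30.67
tcp_pos: [0.4864, 0.3927, 0.2484]
eef_rot: [-3.138, 0.0, 1.581]
contact_force: [0.1, -0.4, 0.1]
width: 0.0602
finger_force: 0.0
```

```bash
cat >> h.py <<'E'
def vials(name,n='wrist'):
    P,m=cloud(n,name); a=m&(P[...,2]>.066)&(P[...,2]<.082)&(P[...,0]>.38)&(P[...,0]<.58)&(P[...,1]>.28)&(P[...,1]<.46)
    k,l,st,c=cv2.connectedComponentsWithStats(a.astype(np.uint8))
    for i in range(1,k):
        if st[i,4]>40:
            v,u=np.nonzero(l==i); q=P[l==i]; (cx,cy),r=cv2.minEnclosingCircle((q[:,:2]*1000).astype(np.float32)); print(np.round(c[i]),st[i,4],'c',round(cx,1),round(cy,1),'r',round(r,1),'z',np.percentile(q[:,2],90).round(4))
E
python3 - <<'E'
from h import *
shot('wrist','w8'); s=robot.sense(); print(s['tcp_pos'],s['eef_rot']); vials('w8')
shot('scene','s2'); P,m=cloud('scene','s2'); im=cv2.imread('pics/s2.png'); cv2.imwrite('pics/s2c.png',cv2.resize(im[180:340,200:420],None,fx=3,fy=3))
E
```

```text
[0.48725111 0.390875   0.24807737] [-3.13867068e+00  1.95587678e-03  1.57895612e+00]
[330. 198.] 220 c 498.0 412.5 r 12.9 z 0.0759
[256. 204.] 262 c 430.8 405.4 r 13.0 z 0.0757
[345. 273.] 286 c 514.2 340.5 r 13.2 z 0.0757
[272. 281.] 288 c 444.8 331.1 r 13.1 z 0.0757
```

View pics/w8.png

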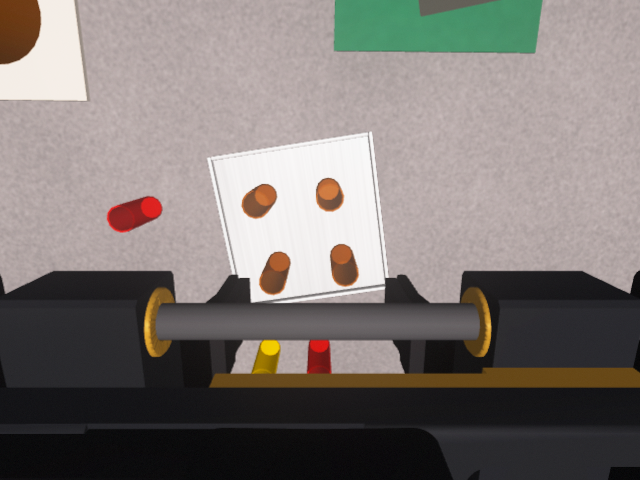

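View pics/s2c.png

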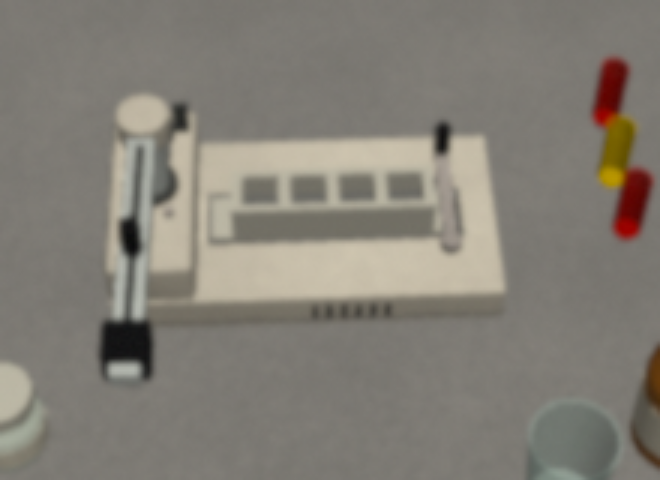

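The w8 view shows four amber vials in the tray at (265,195), (328,190), (278,262) and (341,253), with red and yellow ones outside it. In s2c the rack sits in the bay, the lever lies across the +y flange with its post at (443,137), and the arm is swung out square. Now the vials: the farthest well (-60) first, and the end well last.

Emit:
{"api": "carry_out", "payload": {
  "linear": [
    [-0.66, -0.48, 0],
    [-0.66, -0.48, 0],
    [-0.66, -0.47, 0],
    [0, 0, 0.9],
    [0, 0, 0.9],
    [0, 0, 0.9],
    [0, 0, 0.9],
    [0, 0, 0.9],
    [0, 0, 0.9],
    [0, 0, 0.9],
    [0, 0, 0.7],
    [0, 0, 0.4],
    [0, 0, 0],
    [0, 0, 0]
  ],
  "yaw": [0, 0, 0, 0, 0, 0, 0, 0, 0, 0, 0, 0, 0, 0],
  "jaw": 60
}}

```text
time: 31.93
tcp_pos: [0.4447, 0.3299, 0.0268]
eef_rot: [-3.139, 0.002, 1.577]
contact_force: [-0.1, 0.7, 1.1]
width: 0.06
finger_force: 0.0
```

Emit:
{"api": "carry_out", "payload": {
  "linear": [
    [0, 0, 0],
    [0, 0, 0],
    [0, 0, 0],
    [0, 0, 0],
    [0, 0, 0],
    [0, 0, 0],
    [0, 0, 0],
    [0, 0, 0],
    [0, 0, 0]
  ],
  "yaw": [0, 0, 0, 0, 0, 0, 0, 0, 0],
  "jaw": 15,
  "grip_force": 20
}}

```text
time: 32.68
tcp_pos: [0.4443, 0.331, 0.0267]
eef_rot: [-3.139, 0.001, 1.578]
contact_force: [-0.5, 0.2, 1.5]
width: 0.0253
finger_force: 20.0
```

```bash
python3 -c "
from h import *
to(.4961,-.0865,.12,91)"
```

```text
lin [-13.93   1.62  -3.11] yaw -0.0031 at [0.4443 0.331  0.0267] 90.4
```

Emit:
{"api": "carry_out", "payload": {
  "linear": [
    [0, 0, -0.5],
    [0, 0, -0.9],
    [0, 0, -0.9],
    [0, 0, -0.81],
    [-0.5, 0.05, 0],
    [-0.9, 0.1, 0],
    [-0.9, 0.11, 0],
    [-0.9, 0.11, 0],
    [-0.9, 0.11, 0],
    [-0.9, 0.11, 0],
    [-0.9, 0.11, 0],
    [-0.9, 0.11, 0],
    [-0.9, 0.11, 0],
    [-0.9, 0.11, 0],
    [-0.9, 0.1, 0],
    [-0.9, 0.1, 0],
    [-0.9, 0.1, 0],
    [-0.9, 0.1, 0],
    [-0.9, 0.1, 0],
    [-0.9, 0.1, 0]
  ],
  "yaw": [0, 0, 0, 0, -0.003, 0, 0, 0, 0, 0, 0, 0, 0, 0, 0, 0, 0, 0, 0, 0]
}}

```text
time: 34.35
tcp_pos: [0.5005, -0.0893, 0.1213]
eef_rot: [-3.139, 0.002, 1.588]
contact_force: [1.7, 0.1, 0.2]
width: 0.025
finger_force: 20.0
```

Emit:
{"api": "carry_out", "payload": {
  "linear": [
    [0, 0, 0],
    [0, 0, 0],
    [0, 0, 0]
  ],
  "yaw": [0, 0, 0]
}}

```text
time: 34.6
tcp_pos: [0.5004, -0.087, 0.1208]
eef_rot: [-3.139, 0.001, 1.589]
contact_force: [-0.6, 0.3, 0.1]
width: 0.0252
finger_force: 20.0
```

```bash
python3 -c "
from h import *
to(.4961,-.0865,.0667,91)
shot('wrist','w9'); im=cv2.imread('pics/w9.png'); 
P,m=cloud('wrist','w9'); a=m&(P[...,2]>.062)&(P[...,2]<.078)&(abs(P[...,0]-.495)<.04)&(P[...,1]<.08)&(P[...,1]>-.1)
q=P[a]; 
for y in (.05,.013,.0,-.027): s=q[abs(q[:,1]-y)<.006]; print(y,len(s),np.percentile(s[:,0],[1,99]).round(4) if len(s) else '')
print('ymax',np.percentile(q[:,1],99.5))
"
```

```text
lin [ 0.02 -0.14  1.8 ] yaw 0.0001 at [ 0.5004 -0.087   0.1208] 91.0
0.05 1269 [0.4701 0.5134]
0.013 1806 [0.4707 0.5141]
0.0 614 [0.4708 0.5142]
-0.027 1477 [0.4712 0.5144]
ymax 0.05185225823567366
```

```bash
python3 - <<'E'
from h import *
for f in('w7','w9'):
    z=np.load(f'pics/{f}.npz'); print(f,z['p'],z['r'])
    P,m=cloud('wrist',f)
    # wells: points well below rack top inside body, connected
    a=m&(P[...,2]>.036)&(P[...,2]<.061)&(abs(P[...,0]-.494)<.02)&(P[...,1]<.06)&(P[...,1]>-.12)
    a=cv2.morphologyEx(a.astype(np.uint8),cv2.MORPH_OPEN,np.ones((3,3)))
    k,l,st,c=cv2.connectedComponentsWithStats(a)
    for i in range(1,k):
        if st[i,4]>150:
            x,y,w,h=st[i,:4]; print(' px box',st[i], np.round(onplane('wrist',[(x-.5,y+h/2),(x+w-.5,y+h/2),(x+w/2,y-.5),(x+w/2,y+h-.5)],.068,f)[:,:2],4).tolist())
    t=m&(P[...,2]>.060)&(P[...,2]<.078)&(abs(P[...,0]-.494)<.03)&(P[...,1]<.08); v,u=np.nonzero(t); print(' top first row',v.min(), np.round(onplane('wrist',[(np.median(u[v==v.min()]),v.min()-.5)],.068,f),4))
E
python3 -c "
import cv2;im=cv2.imread('pics/w9.png');cv2.imwrite('pics/w9c.png',cv2.resize(im[0:340,200:440],None,fx=1.7,fy=1.7))"
```

```text
w7 [0.49393253 0.02858438 0.20239074] [3.14044779e+00 4.65807064e-04 1.59277739e+00]
 px box [293 189  46   4 162] [[0.4749, 0.0583], [0.5115, 0.0592], [0.4935, 0.0607], [0.4936, 0.0576]]
 px box [ 296  205   36   34 1215] [[0.4775, 0.0332], [0.5067, 0.0339], [0.4922, 0.0479], [0.4928, 0.0198]]
 px box [ 296  253   36   31 1083] [[0.4779, -0.0064], [0.508, -0.0058], [0.4931, 0.0078], [0.4936, -0.0194]]
 px box [297 341  33  26 828] [[0.4795, -0.0861], [0.5088, -0.0855], [0.4943, -0.0726], [0.4948, -0.0983]]
 top first row 193 [[0.4916 0.0575 0.068 ]]
w9 [ 0.50035537 -0.08704816  0.12081987] [-3.13907225e+00  8.00651404e-04  1.58854598e+00]
 px box [ 277   14   55   57 3034] [[0.4774, 0.0317], [0.5069, 0.0323], [0.4922, 0.0459], [0.4925, 0.0181]]
 px box [ 279   93   52   54 2772] [[0.4782, -0.008], [0.5074, -0.0074], [0.4929, 0.0068], [0.4932, -0.0221]]
 px box [ 280  165   51   49 2407] [[0.4786, -0.0469], [0.5084, -0.0463], [0.4936, -0.0322], [0.494, -0.0608]]
 px box [ 282  233   48   43 1299] [[0.4796, -0.0865], [0.5089, -0.0859], [0.4944, -0.0724], [0.4947, -0.0998]]
 top first row 0 [[0.4916 0.0525 0.068 ]]
```

View pics/w9c.png

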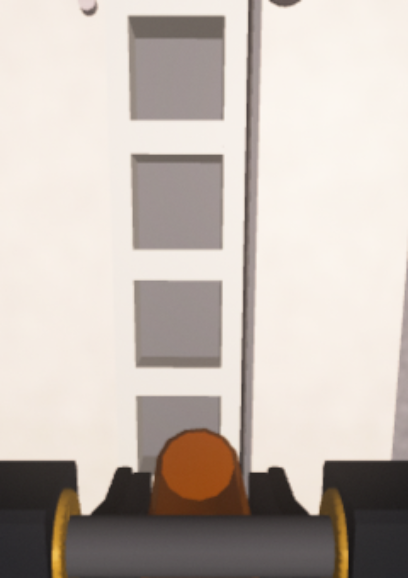

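The w9 crop shows four empty wells with centres at (0.4922,0.032), (0.4929,-0.0077), (0.4935,-0.0466) and (0.4942,-0.0862). The held vial is about 6 mm too far in +x, so I'll correct that and lower it.

Emit:
{"api": "carry_out", "payload": {
  "linear": [
    [0.02, -0.21, 0],
    [0, 0, 0.5],
    [0, 0, 0.4],
    [0, 0, 0.3],
    [0, 0, 0.2],
    [0, 0, 0.15],
    [0, 0, 0.12],
    [0, 0, 0.1],
    [0, 0, 0],
    [0, 0, 0]
  ],
  "yaw": [0, 0, 0, 0, 0, 0, 0, 0, 0, 0]
}}

```text
time: 35.48
tcp_pos: [0.4941, -0.0876, 0.0674]
eef_rot: [-3.139, 0.001, 1.588]
contact_force: [0.6, 0.0, -0.5]
width: 0.0258
finger_force: 20.0
```

Emit:
{"api": "carry_out", "payload": {
  "linear": [
    [0, 0, 0],
    [0, 0, 0],
    [0, 0, 0],
    [0, 0, -0.4],
    [0, 0, -0.8],
    [0, 0, -0.8],
    [0, 0, -0.8],
    [0, 0, 0],
    [0.5, 0.06, 0],
    [0.9, 0.06, 0],
    [0.9, 0.06, 0],
    [0.9, 0.06, 0],
    [0.9, 0.06, 0],
    [0.9, 0.06, 0],
    [0.9, 0.06, 0],
    [0.9, 0.06, 0],
    [0.9, 0.06, 0],
    [0.9, 0.06, 0],
    [0.9, 0.06, 0],
    [0.9, 0.06, 0]
  ],
  "yaw": [0, 0, 0, 0, 0, 0, 0, 0, 0, 0, 0, 0, 0, 0, 0, 0, 0, 0, 0, 0],
  "jaw": 55
}}

```text
time: 37.15
tcp_pos: [0.5104, 0.2259, 0.1511]
eef_rot: [-3.139, 0.002, 1.588]
contact_force: [1.3, 1.4, 0.7]
width: 0.0548
finger_force: 0.0
```

Emit:
{"api": "carry_out", "payload": {
  "linear": [
    [0.9, 0.06, 0],
    [0.9, 0.06, 0],
    [0.9, 0.06, 0],
    [0.9, 0.06, 0],
    [0.24, 0, 0],
    [0, 0, 0.5],
    [0, 0, 0.9],
    [0, 0, 0.9],
    [0, 0, 0.8],
    [0, 0, 0.6],
    [0, 0, 0.45],
    [0, 0, 0],
    [0, 0, 0]
  ],
  "yaw": [0, 0, 0, 0, 0, 0, 0, 0, 0, 0, 0, 0, 0]
}}

```text
time: 38.23
tcp_pos: [0.5153, 0.3386, 0.0256]
eef_rot: [-3.138, 0.002, 1.587]
contact_force: [-0.4, 0.7, 0.2]
width: 0.0551
finger_force: 0.0
```

Emit:
{"api": "carry_out", "payload": {
  "linear": [
    [0, 0, 0],
    [0, 0, 0],
    [0, 0, 0],
    [0, 0, 0],
    [0, 0, 0],
    [0, 0, 0],
    [0, 0, 0],
    [0, 0, 0]
  ],
  "yaw": [0, 0, 0, 0, 0, 0, 0, 0],
  "jaw": 15
}}

```text
time: 38.9
tcp_pos: [0.5155, 0.3401, 0.0265]
eef_rot: [-3.139, 0.001, 1.588]
contact_force: [-0.0, -0.7, 3.0]
width: 0.0253
finger_force: 20.0
```

```bash
python3 -c "
from h import *
to(.4932,-.0466,.12,91)"
```

```text
lin [-12.87  -0.96  -3.12] yaw -0.0001 at [0.5155 0.3401 0.0265] 91.0
```

Emit:
{"api": "carry_out", "payload": {
  "linear": [
    [0, 0, -0.5],
    [0, 0, -0.9],
    [0, 0, -0.9],
    [0, 0, -0.8],
    [-0.5, -0.06, 0],
    [-0.9, -0.06, 0],
    [-0.9, -0.06, 0],
    [-0.9, -0.06, 0],
    [-0.9, -0.06, 0],
    [-0.9, -0.06, 0],
    [-0.9, -0.06, 0],
    [-0.9, -0.07, 0],
    [-0.9, -0.07, 0],
    [-0.9, -0.07, 0],
    [-0.9, -0.07, 0],
    [-0.9, -0.07, 0],
    [-0.9, -0.07, 0],
    [-0.9, -0.06, 0],
    [-0.67, -0.06, 0],
    [0, 0, 0]
  ],
  "yaw": [0, 0, 0, 0, 0, 0, 0, 0, 0, 0, 0, 0, 0, 0, 0, 0, 0, 0, 0, 0]
}}

```text
time: 40.57
tcp_pos: [0.493, -0.0519, 0.12]
eef_rot: [-3.138, 0.004, 1.581]
contact_force: [-0.5, -0.0, -1.2]
width: 0.0255
finger_force: 20.0
```

Emit:
{"api": "carry_out", "payload": {
  "linear": [
    [0, 0, 0],
    [0, 0, 0.5],
    [0, 0, 0.4],
    [0, 0, 0.3],
    [0, 0, 0.2],
    [0, 0, 0.15],
    [0, 0, 0.12],
    [0, 0, 0.06],
    [0, 0, 0],
    [0, 0, 0]
  ],
  "yaw": [0, 0, 0, 0, 0, 0, 0, 0, 0, 0]
}}

```text
time: 41.4
tcp_pos: [0.4934, -0.0465, 0.068]
eef_rot: [-3.139, 0.001, 1.588]
contact_force: [0.1, -0.2, -0.1]
width: 0.0255
finger_force: 20.0
```

Emit:
{"api": "carry_out", "payload": {
  "linear": [
    [0, 0, 0],
    [0, 0, 0],
    [0, 0, 0],
    [0, 0, -0.4],
    [0, 0, -0.8],
    [0, 0, -0.8],
    [0, 0, -0.8],
    [0, 0, 0],
    [0.5, -0.1, 0],
    [0.9, -0.1, 0],
    [0.9, -0.1, 0],
    [0.9, -0.1, 0],
    [0.9, -0.1, 0],
    [0.9, -0.1, 0],
    [0.9, -0.1, 0],
    [0.9, -0.1, 0],
    [0.9, -0.1, 0],
    [0.9, -0.1, 0],
    [0.9, -0.1, 0],
    [0.9, -0.1, 0]
  ],
  "yaw": [0, 0, 0, 0, 0, 0, 0, 0, 0, 0, 0, 0, 0, 0, 0, 0, 0, 0, 0, 0],
  "jaw": 55
}}

```text
time: 43.07
tcp_pos: [0.4501, 0.2667, 0.1507]
eef_rot: [-3.137, 0.002, 1.589]
contact_force: [0.3, 0.5, -0.0]
width: 0.055
finger_force: 0.0
```

Emit:
{"api": "carry_out", "payload": {
  "linear": [
    [0.9, -0.1, 0],
    [0.9, -0.1, 0],
    [0.9, -0.1, 0],
    [0.9, -0.1, 0],
    [0.9, -0.1, 0],
    [0.2, -0.12, 0],
    [0, 0, 0.5],
    [0, 0, 0.9],
    [0, 0, 0.9],
    [0, 0, 0.8],
    [0, 0, 0.6],
    [0, 0, 0.45],
    [0, 0, 0],
    [0, 0, 0]
  ],
  "yaw": [0, 0, 0, 0, 0, 0, 0, 0, 0, 0, 0, 0, 0, 0]
}}

```text
time: 44.23
tcp_pos: [0.4304, 0.4043, 0.0262]
eef_rot: [-3.138, 0.002, 1.587]
contact_force: [0.5, 0.2, 0.1]
width: 0.055
finger_force: 0.0
```

Emit:
{"api": "carry_out", "payload": {
  "linear": [
    [0, 0, 0],
    [0, 0, 0],
    [0, 0, 0],
    [0, 0, 0],
    [0, 0, 0],
    [0, 0, 0],
    [0, 0, 0],
    [0, 0, 0]
  ],
  "yaw": [0, 0, 0, 0, 0, 0, 0, 0],
  "jaw": 15
}}

```text
time: 44.9
tcp_pos: [0.431, 0.4056, 0.0272]
eef_rot: [-3.139, 0.001, 1.588]
contact_force: [-0.7, 0.8, 2.4]
width: 0.0249
finger_force: 20.0
```

```bash
python3 -c "
from h import *
to(.4925,-.0068,.12,91)"
```

```text
lin [-13.78   1.82  -3.09] yaw -0.0001 at [0.431  0.4056 0.0272] 91.0
```

Emit:
{"api": "carry_out", "payload": {
  "linear": [
    [0, 0, -0.5],
    [0, 0, -0.9],
    [0, 0, -0.9],
    [0, 0, -0.8],
    [-0.5, 0.114, 0],
    [-0.9, 0.114, 0],
    [-0.9, 0.114, 0],
    [-0.9, 0.114, 0],
    [-0.9, 0.114, 0],
    [-0.9, 0.114, 0],
    [-0.9, 0.114, 0],
    [-0.9, 0.114, 0],
    [-0.9, 0.114, 0],
    [-0.9, 0.114, 0],
    [-0.9, 0.114, 0],
    [-0.9, 0.114, 0],
    [-0.9, 0.114, 0],
    [-0.9, 0.114, 0],
    [-0.9, 0.114, 0],
    [-0.68, 0.114, 0]
  ],
  "yaw": [0, 0, 0, 0, 0, 0, 0, 0, 0, 0, 0, 0, 0, 0, 0, 0, 0, 0, 0, 0]
}}

```text
time: 46.57
tcp_pos: [0.4928, -0.0094, 0.1209]
eef_rot: [-3.139, 0.003, 1.586]
contact_force: [-0.3, 0.2, -0.2]
width: 0.0254
finger_force: 20.0
```

Emit:
{"api": "carry_out", "payload": {
  "linear": [
    [0, 0, 0],
    [0, 0, 0],
    [0, 0, 0]
  ],
  "yaw": [0, 0, 0]
}}

```text
time: 46.82
tcp_pos: [0.4927, -0.0058, 0.1207]
eef_rot: [-3.139, 0.001, 1.589]
contact_force: [0.1, 0.9, 0.4]
width: 0.0249
finger_force: 20.0
```

Emit:
{"api": "carry_out", "payload": {
  "linear": [
    [0, 0, 0.5],
    [0, 0, 0.4],
    [0, 0, 0.3],
    [0, 0, 0.2],
    [0, 0, 0.15],
    [0, 0, 0.12],
    [0, 0, 0.06],
    [0, 0, 0],
    [0, 0, 0]
  ],
  "yaw": [0, 0, 0, 0, 0, 0, 0, 0, 0]
}}

```text
time: 47.57
tcp_pos: [0.4929, -0.0069, 0.0686]
eef_rot: [-3.139, 0.001, 1.588]
contact_force: [-0.6, 0.3, -0.6]
width: 0.0255
finger_force: 20.0
```

Emit:
{"api": "carry_out", "payload": {
  "linear": [
    [0, 0, 0],
    [0, 0, 0],
    [0, 0, 0],
    [0, 0, -0.4],
    [0, 0, -0.8],
    [0, 0, -0.8],
    [0, 0, -0.7],
    [0, 0, 0],
    [0.5, 0.026, 0],
    [0.9, 0.026, 0],
    [0.9, 0.026, 0],
    [0.9, 0.026, 0],
    [0.9, 0.026, 0],
    [0.9, 0.026, 0],
    [0.9, 0.026, 0],
    [0.9, 0.026, 0],
    [0.9, 0.026, 0],
    [0.9, 0.026, 0],
    [0.9, 0.026, 0],
    [0.9, 0.026, 0]
  ],
  "yaw": [0, 0, 0, 0, 0, 0, 0, 0, 0, 0, 0, 0, 0, 0, 0, 0, 0, 0, 0, 0],
  "jaw": 55
}}

```text
time: 49.23
tcp_pos: [0.4968, 0.3064, 0.149]
eef_rot: [-3.139, 0.002, 1.588]
contact_force: [0.5, 0.6, -0.6]
width: 0.0547
finger_force: 0.0
```

Emit:
{"api": "carry_out", "payload": {
  "linear": [
    [0.9, 0.026, 0],
    [0.9, 0.026, 0],
    [0.9, 0.026, 0],
    [0.87, 0.026, 0],
    [0, 0, 0.5],
    [0, 0, 0.9],
    [0, 0, 0.9],
    [0, 0, 0.8],
    [0, 0, 0.6],
    [0, 0, 0.4],
    [0, 0, 0],
    [0, 0, 0]
  ],
  "yaw": [0, 0, 0, 0, 0, 0, 0, 0, 0, 0, 0, 0]
}}

```text
time: 50.23
tcp_pos: [0.4979, 0.412, 0.0258]
eef_rot: [-3.138, 0.001, 1.588]
contact_force: [-0.6, 0.9, 0.8]
width: 0.0555
finger_force: 0.0
```

Emit:
{"api": "carry_out", "payload": {
  "linear": [
    [0, 0, 0],
    [0, 0, 0],
    [0, 0, 0],
    [0, 0, 0],
    [0, 0, 0],
    [0, 0, 0],
    [0, 0, 0],
    [0, 0, 0]
  ],
  "yaw": [0, 0, 0, 0, 0, 0, 0, 0],
  "jaw": 15
}}

```text
time: 50.9
tcp_pos: [0.4981, 0.4123, 0.0261]
eef_rot: [-3.139, 0.001, 1.588]
contact_force: [-0.9, -0.3, 2.5]
width: 0.0254
finger_force: 20.0
```

```bash
python3 -c "
from h import *
to(.4918,.0330,.12,91)"
```

```text
lin [-12.64  -0.42  -3.13] yaw -0.0002 at [0.4981 0.4123 0.0261] 91.0
```

Emit:
{"api": "carry_out", "payload": {
  "linear": [
    [0, 0, -0.5],
    [0, 0, -0.9],
    [0, 0, -0.9],
    [0, 0, -0.8],
    [-0.5, -0.028, 0],
    [-0.9, -0.028, 0],
    [-0.9, -0.028, 0],
    [-0.9, -0.028, 0],
    [-0.9, -0.028, 0],
    [-0.9, -0.028, 0],
    [-0.9, -0.028, 0],
    [-0.9, -0.028, 0],
    [-0.9, -0.028, 0],
    [-0.9, -0.028, 0],
    [-0.9, -0.028, 0],
    [-0.9, -0.028, 0],
    [-0.9, -0.028, 0],
    [-0.9, -0.028, 0],
    [-0.44, -0.028, 0],
    [0, 0, 0]
  ],
  "yaw": [0, 0, 0, 0, 0, 0, 0, 0, 0, 0, 0, 0, 0, 0, 0, 0, 0, 0, 0, 0]
}}

```text
time: 52.57
tcp_pos: [0.492, 0.0289, 0.1196]
eef_rot: [-3.139, 0.004, 1.582]
contact_force: [-0.5, -0.5, -0.6]
width: 0.0257
finger_force: 20.0
```

Emit:
{"api": "carry_out", "payload": {
  "linear": [
    [0, 0, 0],
    [0, 0, 0],
    [0, 0, 0]
  ],
  "yaw": [0, 0, 0]
}}

```text
time: 52.82
tcp_pos: [0.4919, 0.0348, 0.1196]
eef_rot: [-3.139, 0.001, 1.59]
contact_force: [0.3, -0.1, 0.1]
width: 0.0252
finger_force: 20.0
```

Emit:
{"api": "carry_out", "payload": {
  "linear": [
    [0, 0, 0.5],
    [0, 0, 0.4],
    [0, 0, 0.3],
    [0, 0, 0.2],
    [0, 0, 0.15],
    [0, 0, 0.12],
    [0, 0, 0.08],
    [0, 0, 0],
    [0, 0, 0]
  ],
  "yaw": [0, 0, 0, 0, 0, 0, 0, 0, 0]
}}

```text
time: 53.57
tcp_pos: [0.492, 0.0329, 0.067]
eef_rot: [-3.139, 0.001, 1.588]
contact_force: [0.4, 0.5, -0.9]
width: 0.0255
finger_force: 20.0
```

Emit:
{"api": "carry_out", "payload": {
  "linear": [
    [0, 0, 0],
    [0, 0, 0],
    [0, 0, 0],
    [0, 0, -0.4],
    [0, 0, -0.8],
    [0, 0, -0.9],
    [0, 0, -0.9],
    [0, 0, -0.9],
    [0, 0, -0.9],
    [0, 0, -0.9],
    [0, 0, -0.6],
    [0, 0, 0],
    [0, 0, 0]
  ],
  "yaw": [0, 0, 0, 0, 0, 0, 0, 0, 0, 0, 0, 0, 0],
  "jaw": 50
}}

```text
time: 54.65
tcp_pos: [0.493, 0.0333, 0.257]
eef_rot: [-3.141, 0.003, 1.588]
contact_force: [-0.6, -0.0, -1.1]
width: 0.0499
finger_force: 0.0
```

```bash
python3 - <<'E'
from h import *
shot('wrist','w10'); s=robot.sense(); print(s['tcp_pos'])
P,m=cloud('wrist','w10'); a=m&(P[...,2]>.105)&(P[...,2]<.13)&(abs(P[...,0]-.494)<.05)&(P[...,1]<.08)&(P[...,1]>-.13)
k,l,st,c=cv2.connectedComponentsWithStats(a.astype(np.uint8))
for i in range(1,k):
    if st[i,4]>40: q=P[l==i]; (x,y),r=cv2.minEnclosingCircle((q[:,:2]*1000).astype(np.float32)); print(st[i],round(x,1),round(y,1),round(r,1),np.percentile(q[:,2],90).round(4))
shot('scene','s3'); im=cv2.imread('pics/s3.png'); cv2.imwrite('pics/s3c.png',cv2.resize(im[170:340,190:450],None,fx=3,fy=3))
P,m=cloud('scene','s3'); a=m&(P[...,2]>.172)&(P[...,2]<.2)&(P[...,0]>.58)&(P[...,0]<.68)&(P[...,1]<-.12)&(P[...,1]>-.22); q=P[a]; print('post',a.sum(),np.round(q.mean(0),4),np.round(q.max(0),4),np.round(q.min(0),4))
E
```

```text
[0.49221755 0.03319239 0.25586998]
[301 209  31  32 304] 493.2 33.2 12.9 0.1158
[302 254  30  32 344] 494.1 -7.0 13.1 0.1156
[305 296  24   7 111] 494.7 -38.8 10.4 0.1146
[303 340  28  29 396] 495.1 -87.4 13.1 0.1153
post 81 [ 0.6299 -0.1742  0.1879] [ 0.6354 -0.1667  0.1976] [ 0.6205 -0.1823  0.1727]
```

View pics/s3c.png

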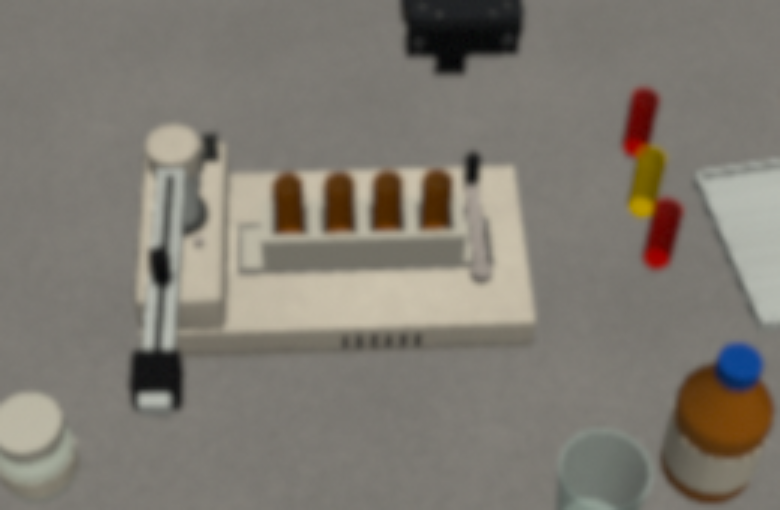

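All four vials stand in their wells (tops at 0.114 to 0.116, spacing 40 mm) and the lever is across the flange at (478,225). Next I'll swing the arm back in.

Emit:
{"api": "carry_out", "payload": {
  "linear": [
    [0, 0, 0],
    [0, 0, 0],
    [0, 0, 0],
    [0, 0, 0],
    [0, 0, 0],
    [0, 0, 0],
    [0, 0, 0],
    [0, 0, 0],
    [0, 0, 0],
    [0, 0, 0],
    [0, 0, 0],
    [0, 0, 0],
    [0, 0, 0],
    [0, 0, 0],
    [0, 0, 0]
  ],
  "yaw": [0.0384, 0.0384, 0.0384, 0.0384, 0.0384, 0.0384, 0.0384, 0.0384, 0.0384, 0.0384, 0.0384, 0.0384, 0.0384, 0, 0]
}}

```text
time: 56.0
tcp_pos: [0.4917, 0.0333, 0.2548]
eef_rot: [3.141, 0.005, 0.023]
contact_force: [-0.2, 0.3, 0.4]
width: 0.0498
finger_force: 0.0
```

```bash
python3 -c "
from h import *
to(.628,-.1715,.161,1)"
```

```text
lin [4.38 6.93 3.13] yaw 0.0019 at [0.4917 0.0333 0.2548] 1.3
```

Emit:
{"api": "carry_out", "payload": {
  "linear": [
    [0.438, 0.693, 0],
    [0.438, 0.693, 0],
    [0.438, 0.693, 0],
    [0.438, 0.693, 0],
    [0.438, 0.693, 0],
    [0.438, 0.693, 0],
    [0.438, 0.693, 0],
    [0.438, 0.693, 0],
    [0.438, 0.693, 0],
    [0.438, 0.693, 0],
    [0, 0, 0],
    [0, 0, 0.8],
    [0, 0, 0.9],
    [0, 0, 0.7],
    [0, 0, 0.5],
    [0, 0, 0.23],
    [0, 0, 0],
    [0, 0, 0]
  ],
  "yaw": [0, 0, 0, 0, 0, 0, 0, 0, 0, 0, 0, 0, 0, 0, 0, 0, 0, 0]
}}

```text
time: 57.5
tcp_pos: [0.6278, -0.1721, 0.1623]
eef_rot: [3.14, 0.002, 0.02]
contact_force: [-0.0, 0.3, -0.1]
width: 0.0503
finger_force: 0.0
```

Emit:
{"api": "carry_out", "payload": {
  "linear": [
    [0, 0, 0],
    [0, 0, 0],
    [0, 0, 0],
    [0, 0, 0],
    [0, 0, 0],
    [0, 0, 0],
    [0, 0, 0],
    [0, 0, 0]
  ],
  "yaw": [0, 0, 0, 0, 0, 0, 0, 0],
  "jaw": 8,
  "grip_force": 12
}}

```text
time: 58.17
tcp_pos: [0.6277, -0.1727, 0.1621]
eef_rot: [3.14, 0.002, 0.019]
contact_force: [0.7, -0.5, 0.6]
width: 0.0154
finger_force: 12.0
```

Emit:
{"api": "carry_out", "payload": {
  "linear": [
    [-0.012, -0.325, 0],
    [-0.012, -0.325, 0],
    [-0.012, -0.325, 0],
    [-0.012, -0.325, 0],
    [-0.012, -0.325, 0],
    [-0.012, -0.325, 0],
    [-0.012, -0.325, 0],
    [-0.012, -0.325, 0],
    [-0.012, -0.325, 0],
    [-0.012, -0.325, 0],
    [-0.012, -0.325, 0],
    [-0.012, -0.325, 0],
    [-0.012, -0.325, 0],
    [-0.012, -0.325, 0],
    [-0.012, -0.325, 0],
    [-0.012, -0.325, 0],
    [-0.012, -0.325, 0],
    [-0.012, -0.325, 0],
    [-0.012, -0.325, 0],
    [-0.012, -0.325, 0]
  ],
  "yaw": [-0.0239, -0.0239, -0.0239, -0.0239, -0.0239, -0.0239, -0.0239, -0.0239, -0.0239, -0.0239, -0.0239, -0.0239, -0.0239, -0.0239, -0.0239, -0.0239, -0.0239, -0.0239, -0.0239, -0.0239]
}}

```text
time: 59.83
tcp_pos: [0.504, -0.0432, 0.162]
eef_rot: [-3.14, -0.001, 1.526]
contact_force: [-0.3, 2.0, 2.8]
width: 0.0153
finger_force: 12.1
```

Emit:
{"api": "carry_out", "payload": {
  "linear": [
    [0, -0.1, 0],
    [0, -0.1, 0],
    [0, -0.1, 0],
    [0, 0, 0],
    [0, 0, 0]
  ],
  "yaw": [-0.007, -0.007, -0.007, 0, 0]
}}

```text
time: 60.25
tcp_pos: [0.4947, -0.0429, 0.162]
eef_rot: [-3.138, -0.0, 1.588]
contact_force: [-1.1, 3.7, 0.7]
width: 0.0155
finger_force: 12.1
```

Emit:
{"api": "carry_out", "payload": {
  "linear": [
    [0, -0.05, 0],
    [0, -0.05, 0],
    [0, 0, 0],
    [0, 0, 0]
  ],
  "yaw": [0, 0, 0, 0]
}}

```text
time: 60.58
tcp_pos: [0.494, -0.043, 0.1621]
eef_rot: [3.14, -0.001, 1.588]
contact_force: [5.6, 5.6, -5.7]
width: 0.0157
finger_force: 12.0
```

Emit:
{"api": "carry_out", "payload": {
  "linear": [
    [0, -0.08, 0],
    [0, 0, 0],
    [0, 0, 0]
  ],
  "yaw": [0, 0, 0]
}}

```text
time: 60.83
tcp_pos: [0.494, -0.043, 0.1623]
eef_rot: [3.134, -0.002, 1.588]
contact_force: [12.4, 5.1, -12.6]
width: 0.0153
finger_force: 12.0
```

Emit:
{"api": "carry_out", "payload": {
  "linear": [
    [0, 0.1, 0],
    [0, 0, 0],
    [0, 0, 0],
    [0, 0, 0],
    [0, 0, 0],
    [0, 0, 0],
    [0, 0, -0.5],
    [0, 0, -0.9],
    [0, 0, -0.9],
    [0, 0, -0.9],
    [0, 0, -0.5],
    [0, 0, 0],
    [-0.5, -0.4, 0],
    [-0.5, -0.4, 0],
    [0, 0, 0]
  ],
  "yaw": [0, 0, 0, 0, 0, 0, 0, 0, 0, 0, 0, 0, 0, 0, 0],
  "jaw": 55
}}

```text
time: 62.08
tcp_pos: [0.4672, -0.0787, 0.2723]
eef_rot: [-3.136, 0.005, 1.581]
contact_force: [0.5, -1.7, 0.9]
width: 0.0549
finger_force: 0.0
```

```bash
python3 - <<'E'
from h import *
print(robot.sense()['tcp_pos'],robot.sense()['width'])
for n,f in(('wrist','w11'),('side','d4')):
    shot(n,f); P,m=cloud(n,f)
    a=m&(P[...,2]>.155)&(P[...,2]<.182)&(P[...,0]>.4)&(P[...,0]<.62)&(P[...,1]<.08)&(P[...,1]>-.1); q=P[a]
    for y in(.036,.0,-.07): s=q[abs(q[:,1]-y)<.008]; print(n,y,len(s),np.percentile(s[:,0],[2,98]).round(4) if len(s) else '')
    a=m&(P[...,2]>.1)&(P[...,2]<.125)&(abs(P[...,0]-.494)<.03)&(P[...,1]<.08)&(P[...,1]>-.13)
    if n=='side': k,l,st,c=cv2.connectedComponentsWithStats(a.astype(np.uint8)); [print(np.round(P[l==i].mean(0),3),st[i,4]) for i in range(1,k) if st[i,4]>8]
E
python3 -c "
import cv2;im=cv2.imread('pics/d4.png');cv2.imwrite('pics/d4c.png',cv2.resize(im[150:330,230:420],None,fx=3.2,fy=3.2))"
```

```text
[ 0.46716316 -0.07873109  0.27225388] 0.05489639793945194
wrist 0.036 1366 [0.4774 0.51  ]
wrist 0.0 762 [0.4837 0.505 ]
wrist -0.07 628 [0.4848 0.5063]
side 0.036 67 [0.472  0.5053]
side 0.0 46 [0.4785 0.5011]
side -0.07 29 [0.48   0.4983]
[ 0.487 -0.084  0.107] 49
[ 0.485 -0.026  0.107] 81
[0.486 0.039 0.106] 44
```

View pics/d4c.png

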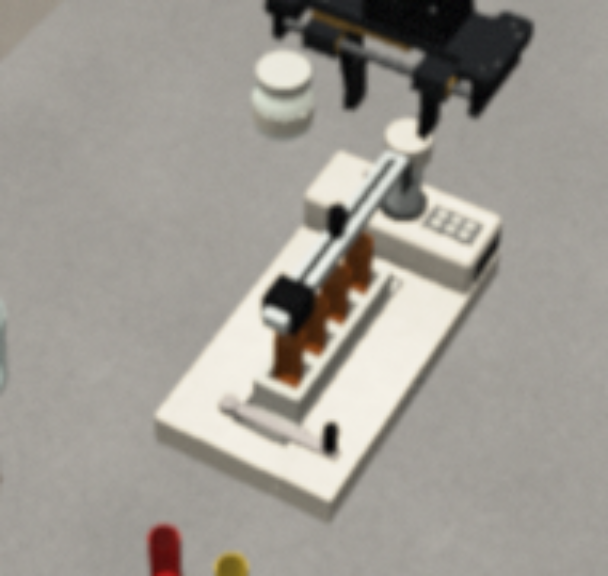

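The arm lies in line over the four standing vials with its drop head over the end vial, the lever is shut, and the gripper is clear. Handing in.

```bash
python3 -c "
from rig import robot
print(robot.job_done())"
```

```text
the job is handed in; nothing more can be done
None
```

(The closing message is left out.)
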